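# Open the spray cabinet's sash to the working mark

## Task

Start the spray cabinet's fan with the green button, leaving the red one alone; then, with your fingertips beneath the rubber lip, push the counterweighted sash up until the red line across its bottom rail is level with the tip of the red arrow on the post. Only push: do not pinch the lip, and leave the cup, the jar and the timer where they stand. Leave the sash at rest at the mark.

Things in the scene. Friction and masses are not known exactly. Their poses are not given: they have to be found in the camera images.
- lip_edge (a point): lower front edge of the sash's black rubber lip, midway along it, 145 mm above the table at the start. Axes: x level into the cabinet (square to the sash), y along the lip to the left, z up; they turn with the cabinet. The upright plinth front below the lip and the post faces lie 37 mm behind this edge, the glass above the lip 51 mm behind; nothing stands under the lip
- sash_line (a point): left end of the red line, 4 mm wide, drawn across the front face of the sash's aluminium bottom rail; it lies 34 mm above the lower edge of the lip and moves with the sash
- mark_tip (a point): tip of the red arrow marker, 22 mm high, stuck on the front face of the left sash post and pointing right towards the sash; the red line has to be level with this point. It is fixed; its height differs from day to day
- sash_frame (a joint): height of the sash above its shut position, m: 0 shut (as at the start), 0.175 top stop; it moves straight up. Brass counterweights in the side columns balance it to within about 2 N, and it stays where it is left; about 3 to 6 N raise it slowly
- lip_grip: the black rubber strip of the lip, the part to push from beneath: 300 mm long, 15 mm thick, edges rounded 4 mm, standing 46 mm out from the sash's bottom rail towards the robot; its origin lies on the sash's lower edge, 54 mm behind the lip's front edge, midway along it
- lip_cap: the aluminium cap on top of the lip, its top face 20 mm above the lip's lower edge; same origin as the rubber strip
- start_top (a point): centre of the top of the green fan start button, 32 mm across, on the left half of a grey two-button box 78 x 138 mm and 44 mm high that stands fixed on the table in front of the cabinet, left or right; pressed straight down
- stop_top (a point): centre of the top of the red fan stop button, 32 mm across, 68 mm to the right of the green one on the same box; not to be pressed
- start (a joint): travel of the green button, m: 0 up, 0.006 fully down; a spring returns it; fully down takes 4 N
- stop (a joint): travel of the red button, m: 0 up, 0.006 fully down
- cup: bisque-fired cup with a blue band, 67 mm across and 61 mm high, standing loose on the bare table in front of the cabinet; origin at the centre of its underside
- jar: glaze jar with a black ribbed lid, 51 mm across and 60 mm high, standing loose on the bare table in front of the cabinet; origin at the centre of its underside
- timer: wind-up kitchen timer with a green dial, 63 mm across and 43 mm high, standing loose on the bare table in front of the cabinet; origin at the centre of its underside

How it is judged:
On the way, in this order (a step that is already met when the one before it is completed fails the run):
1. the green start button is pressed down while the sash is still shut (value of joint start above 0.004 m and value of joint sash_frame below 0.01 m), for 0.05 s.
2. the fingers push the sash up by the rubber lip (value of joint sash_frame above 0.03 m and contact force between the fingers and lip_grip above 0.5 N), for 0.1 s.
3. the red line is level with the arrow tip, within 8 mm (z of sash_line in the frame of mark_tip between -0.008 and 0.008 m), for 0.2 s.
At the end, for the whole second after the job is handed in: the red line on the sash rail is within 8 mm of the arrow tip's height, the sash is at rest (under 5 mm/s), and the green button has been let go (all of step 3 and velocity of joint sash_frame between -0.005 and 0.005 m/s and value of joint start below 0.002 m); the robot touches nothing.
It fails at once if the red stop button is pressed (value of joint stop above 0.003 m).
It fails at once if the lip is pinched: fingers press on its cap and under its rubber at once (contact force between the fingers and lip_cap above 1.5 N and contact force between the fingers and lip_grip above 1.5 N).
It fails at once if the cup is shifted by more than 20 mm or lifted (distance of cup from where it was at the start of the episode above 0.02 m).
It fails at once if the jar is shifted by more than 20 mm or lifted (distance of jar from where it was at the start of the episode above 0.02 m).
It fails at once if the timer is shifted by more than 20 mm or lifted (distance of timer from where it was at the start of the episode above 0.02 m).
It also fails if it takes over 51 s, if anything falls off the work surface, if the arm or the gripper's body presses on something with over 40 N, if the wrist force passes 120 N, or if a joint passes its speed limit or range.

## Robot

A 7-joint arm with a two-finger parallel gripper is mounted at the origin on a cart in front of the work surface, level with it; the furniture and walls round the work are solid. World frame = base frame: x ahead of the robot, y to its left, z up, the work surface at z = 0. Lengths are in m, angles in rad, forces in N, time in s.
With the tool pointing down it reaches from about 0.425 to 0.95 m from the base axis. Payload 16.7 kg.
Tool frame: the origin (TCP) lies between the finger pads; the fingertips stand 19 mm ahead of it and the grasp point (between the pads) is the TCP (bot.tips_ahead is the distance from the TCP to the fingertips, in m); x points along the fingers, z is the direction in which the jaws open and shut, and the axes are right-handed (so a half turn about x gives the same grasp; the last joint's range is limited). The gripper opens to 94 mm and grips with 3 to 60 N. Pads are 16 mm wide; open, the fingers measure 119 mm over their backs; the gripper's body (75 mm by 177 mm) begins 78 mm behind the grasp point.
Start: joints at [1.052, 0.426, 0.074, 1.606, -0.034, 1.111, -0.067], TCP at [0.244, -0.629, 0.204] pointing down, gripper open.
Joint ranges: [-2.85, 2.85], [-0.5, 2.14], [-1.23, 1.37], [0.21, 2.46], [-1.02, 4.16], [0.16, 2.05], [-2.73, 2.73]. Speed limits (rad/s): [1.89, 1.89, 2.39, 2.39, 3.01, 3.01, 3.01].

## Interface

Orientations are given as a unit quaternion [w, x, y, z].
In Python, from workcell import bot gives the robot as it stands. The module is installed in compiled form; this text tells all that it offers.
- The arm moves only by the tool move_arm, never from a script. Its argument "targets" is a list of rows, each an object with "rot": the turn, a rotation vector about the world's x, y, z in rad, a list of three; "linear": the shift along the world's x, y, z in cm, a list of three; "hand": the opening, from 0 (shut) to 1 (fully open). A call has 1 to 10 rows; each row shifts and turns the commanded pose from where the row before left it; what a row does not reach is not made up. A row lasts 1/10 s, in which the tool goes at most 50 mm and 8.59 degrees, less where a joint would pass 70% of its speed; a pose out of reach is approached as far as the arm can. A call is refused whole if a number of a shift passes 5 or a number of a turn 0.15, either way. A call with a gripper value outside its range is refused whole. The fingers move at their own pace and stop on an object; "grip_force" is the grip in N (left out, the last holds). Time passes only in rows, so rows that do not move let the fingers close. It gives the time, the measured TCP pose, the force and the opening at its end, in the units of the state.
- bot.observe(): the state, without advancing time (a new reading comes with each control period).
- bot.read_camera(name): name is "scene" or "top" or "wrist"; returns a dict with "frame" (420x560x3 uint8, red, green, blue), "depth" (420x560 float32, m along the optical axis (not along the pixel's ray), 0 where there is no reading), "K" (3x3 intrinsics, pixels), "rvec" (rotation vector, rad) and "tvec" (3), from world to camera coordinates, as OpenCV has them. Camera axes: x right, y down, z forward; pixel columns grow to the right and rows downward; lengths in m; the calibration is good to about 2 mm. A picture is of the moment at which its call begins.
- bot.hand_in(): hands the job in, once; it reports no verdict.
Trained networks look in a picture, given as the dict that the camera call returned (one of the last four; its "shot" number tells which), for a name from the list of things; names that differ only in an ending like _2 or _b are one class to them, and where a whole thing is asked for, a point or a joint stands for the part that bears it (a point fixed in the world has none). Each returns a list of dicts, best first, with "conf" (0 to 1); they miss things now and then, are a little off and sometimes report something else, mostly with a low value. They report only what shows in the picture. A call takes as long as a camera call.
- bot.boxes_of(picture, label): "position" ([row, column] in pixels, amid what is visible of it).
- bot.masks_of(picture, label): "region" (420x560 bool, what is visible of it) and "position" ([row, column] in pixels, amid what is visible of it).
- bot.landmark_of(picture, label): "position" ([row, column] in pixels: a listed point, or the origin of a listed thing).
The state is a dict: "clock": time; "joint_positions": joint angles; "joint_velocities": joint speeds; "joint_efforts": joint torques, N m; "tool_pos": TCP position; "orientation": TCP orientation; "contact_force": force on the tool from outside, world axes, zero at the start; "ft_torque": the same for the moment, N m; "gripper_width": finger opening in m.
Only numpy, scipy, OpenCV 4.12 (cv2) and the standard library are available. Lean on these libraries where they do the work, as an engineer would, in place of code of your own. Each camera call takes 0.05 s, during which the arm holds its last target.

## Working session

There is one attempt and no reset: what is moved stays moved. The work goes in short steps, Python scripts to look and compute and a tool call to move; the robot and the scene stay as the last step left them, time stands still between calls to the robot, and variables do not carry over. Pictures are saved under pics/ and viewed, and the job is handed in when it is done.

Besides the shell and the picture viewer there is one more tool, called as name(argument=value, ...) on one line, values as JSON. move_arm: Moves the arm, as the interface text tells. Its arguments: {"type":"object","properties":{"targets":{"type":"array"},"grip_force":{"type":"number"}},"required":["targets"]}

```bash
mkdir -p pics; cat > h.py <<'E'
import numpy as np,cv2
from workcell import bot
def w(p,rc,z=None,d=None):
    R=cv2.Rodrigues(np.array(p["rvec"]))[0];t=np.array(p["tvec"]).ravel()
    r,c=rc
    ray=np.linalg.inv(p["K"])@np.array([c,r,1.])
    C=-R.T@t;dr=R.T@ray
    if z is not None: s=(z-C[2])/dr[2]
    else: s=p["depth"][int(round(r)),int(round(c))] if d is None else d
    return C+s*dr
def proj(p,X):
    return cv2.projectPoints(np.array(X,float).reshape(-1,1,3),np.array(p["rvec"]),np.array(p["tvec"]),p["K"],None)[0][:,0,::-1]
def save(p,n): cv2.imwrite(f"pics/{n}.png",cv2.cvtColor(p["frame"],cv2.COLOR_RGB2BGR))
E
python3 - <<'E'
from h import *
np.set_printoptions(precision=4,suppress=True)
print(bot.observe())
for cam in ["scene","top"]:
    p=bot.read_camera(cam);save(p,cam+"0")
    print(cam, -cv2.Rodrigues(np.array(p["rvec"]))[0].T@np.array(p["tvec"]).ravel())
    for l in ["lip_edge","sash_line","mark_tip","start_top","stop_top","cup","jar","timer","lip_grip"]:
        for o in bot.landmark_of(p,l)[:2]:
            print(l,o["conf"],np.array(o["position"]),w(p,o["position"]))
E
```

```text
{'clock': 0.0, 'joint_positions': array([ 1.0515,  0.4267,  0.0738,  1.6066, -0.0341,  1.1108, -0.0671]), 'joint_velocities': array([ 0.0009,  0.0006, -0.0011,  0.0013, -0.0009,  0.0004,  0.0002]), 'joint_efforts': array([ -0.0011, -93.5811,   3.6656, -45.4183,  -0.0489,   0.0202,
         0.0001]), 'tool_pos': array([ 0.2438, -0.629 ,  0.2036]), 'orientation': array([ 0.583 ,  0.3998,  0.5838, -0.3993]), 'contact_force': array([ 0.0934, -0.3203,  0.207 ]), 'ft_torque': array([-0.0102,  0.0392, -0.0222]), 'gripper_width': 0.09402307163850873}
scene [-0.0145  0.6493  0.9491]
lip_edge 0.89 [226.8 238.7] [0.6368 0.0528 0.1597]
lip_edge 0.22 [219.2 226.3] [0.6799 0.0553 0.1641]
sash_line 0.67 [243.5 172.7] [0.708  0.2126 0.175 ]
mark_tip 0.65 [206.7 165.9] [0.7081 0.2086 0.2906]
mark_tip 0.41 [264.9 339.3] [ 0.4181 -0.1101  0.0281]
start_top 0.6 [213.1 374. ] [ 0.4396 -0.3235  0.0652]
start_top 0.47 [378.1 232.5] [0.3949 0.3324 0.0587]
stop_top 0.52 [200.3 381.7] [ 0.4547 -0.3963  0.0621]
cup 0.79 [377.3 233.2] [0.3943 0.3307 0.0604]
jar 0.69 [305.9 318.9] [0.3708 0.0523 0.046 ]
timer 0.85 [268.5 340.6] [ 0.4113 -0.1074  0.0204]
lip_grip 0.94 [218.6 227.3] [0.6769 0.0541 0.167 ]
top [ 0.3908 -0.0254  1.3461]
lip_edge 0.78 [183.1 251.3] [0.6399 0.0507 0.1561]
lip_edge 0.74 [259.  302.6] [ 0.404  -0.1191  0.0186]
sash_line 0.62 [162.7 199.1] [0.701  0.2134 0.172 ]
sash_line 0.16 [168.5 253. ] [0.6805 0.0442 0.1822]
mark_tip 0.51 [172.1 251.5] [0.6734 0.0499 0.1642]
mark_tip 0.38 [155.1 184.9] [0.7002 0.2372 0.2602]
start_top 0.59 [246.8 365.5] [ 0.4442 -0.3253  0.0657]
stop_top 0.47 [246.6 384.9] [ 0.4449 -0.3897  0.0666]
cup 0.91 [253.8 179.3] [0.4215 0.3078 0.0021]
cup 0.31 [256.4 304.9] [ 0.4125 -0.1253  0.041 ]
jar 0.75 [266.4 258.3] [0.3791 0.0305 0.0664]
timer 0.68 [256.5 302.1] [ 0.4123 -0.1164  0.0326]
lip_grip 0.78 [170.  252.4] [0.6808 0.0473 0.1616]
```

```bash
python3 - <<'E'
from h import *
for n in ["scene0","top0"]:
    a=cv2.imread(f"pics/{n}.png");print(a.shape)
a=cv2.imread("pics/scene0.png");cv2.imwrite("pics/scene0c.png",cv2.resize(a[150:300,100:300],None,fx=4,fy=4,interpolation=cv2.INTER_CUBIC))
E
```

```text
(420, 560, 3)
(420, 560, 3)
```

View pics/scene0.png

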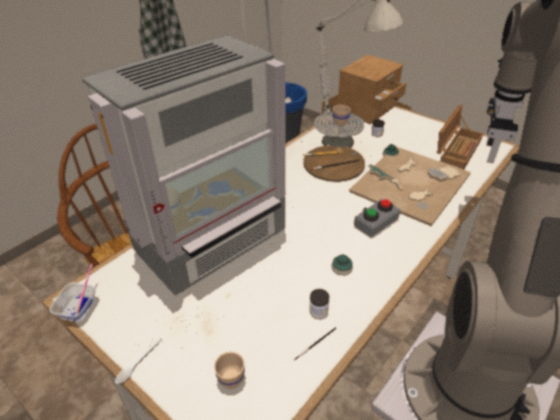

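View pics/top0.png

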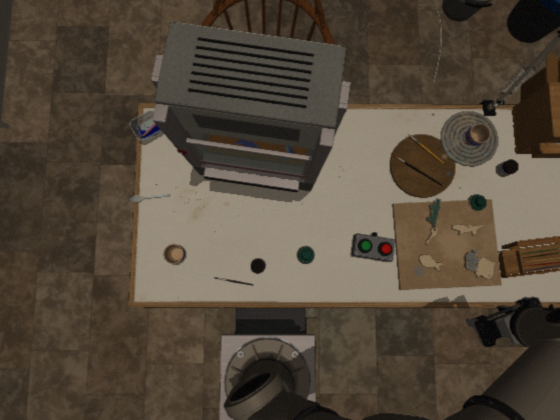

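View pics/scene0c.png

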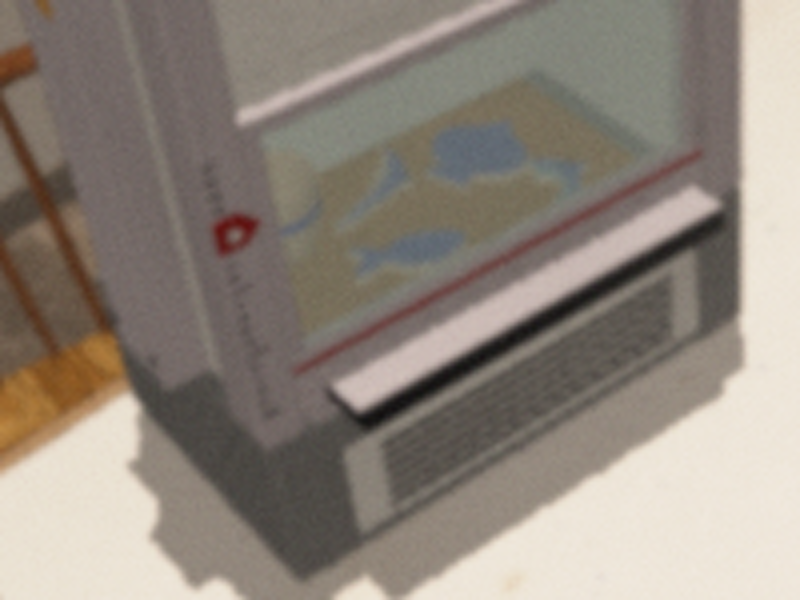

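The scene picture shows the arrow tip at about row 206, col 165, and the left end of the red line at about row 243, col 174. The two-button box is right of the cabinet, with green near (213, 372) and red near (203, 385). Next I'll refine these and work out the cabinet yaw.

```bash
python3 - <<'E'
from h import *
np.set_printoptions(precision=4,suppress=True)
for cam in ["scene","top"]:
    p=bot.read_camera(cam);f=p["frame"].astype(int);h=cv2.cvtColor(p["frame"],cv2.COLOR_RGB2HSV)
    r,g,b=f[...,0],f[...,1],f[...,2]
    for nm,m in (("red",(r>1.8*g)&(r>1.8*b)&(r>70)),("green",(g>1.5*r)&(g>1.2*b)&(g>50))):
        n,lab,st,ce=cv2.connectedComponentsWithStats(m.astype(np.uint8))
        for i in range(1,n):
            if st[i,4]>15: print(cam,nm,st[i],ce[i],w(p,ce[i][::-1]))
    # plinth / lip planes
    D=p["depth"];R=cv2.Rodrigues(np.array(p["rvec"]))[0]
    vv,uu=np.mgrid[:420,:560]
    P=np.stack([(uu-p["K"][0,2])/p["K"][0,0]*D,(vv-p["K"][1,2])/p["K"][1,1]*D,D],-1)
    P=(P-np.array(p["tvec"]).ravel())@R
    np.save(f"{cam}.npy",P)
    print(cam,'tip/line',w(p,(206.5,165)),w(p,(243.3,173.7))) if cam=="scene" else 0
    if cam=="scene":
        print("lip ends z.145",w(p,(255.5,190.5),z=.147),w(p,(203,279.5),z=.147))
        print("line ends z.179",w(p,(243.0,174),z=.179),w(p,(188.5,275),z=.179))
        # post left face: below arrow
        for nm,poly in (("plinth",[[190,280],[190,262],[270,215],[270,232]]),("postL",[[157,170],[170,245],[166,250],[154,195]]),):
            m=np.zeros((420,560),np.uint8);cv2.fillPoly(m,[np.array(poly)],1)
            q=P[(m>0)&(D>0)];
            for _ in range(5):
                c=np.median(q,0) if _==0 else q.mean(0)
                n=np.linalg.svd(q-q.mean(0),full_matrices=False)[2][2]
                e=(q-q.mean(0))@n; q=q[abs(e)<max(.004,2*e.std())]
            print(nm,n*np.sign(n[0]),q.mean(0),e.std(),len(q))
    else:
        q=P[(P[...,2]>.155)&(P[...,2]<.175)&(P[...,0]>.6)&(P[...,0]<.72)&(abs(P[...,1]-.05)<.2)]
        print("cap",len(q),q[:,2].mean()); 
        print(cv2.minAreaRect(q[:,:2].astype(np.float32)))
E
```

```text
scene red [380 199  11   9  78] [385.0513 203.2179] [ 0.4369 -0.3849  0.0665]
scene red [154 204  10   9  49] [157.9796 207.2449] [0.6948 0.2367 0.3139]
scene green [366 209  11   8  64] [370.9688 212.2812] [ 0.4492 -0.322   0.0643]
scene tip/line [0.7075 0.2112 0.2932] [0.7048 0.2116 0.177 ]
lip ends z.145 [0.6661 0.1963 0.147 ] [ 0.6276 -0.103   0.147 ]
line ends z.179 [0.7031 0.2116 0.179 ] [ 0.6538 -0.115   0.179 ]
plinth [ 0.9892 -0.1465  0.0025] [0.6717 0.0591 0.0679] 0.0015861572282495772 1473
postL [0.5745 0.8173 0.0441] [0.7023 0.2267 0.2876] 0.004301368020793223 487
top red [382 244   9   9  68] [385.9706 248.0588] [ 0.44   -0.3928  0.0674]
top red [526 262  34   4  52] [542.8077 263.5962] [ 0.3895 -0.9529  0.008 ]
top green [362 241   9   9  64] [365.7656 245.0469] [ 0.45   -0.3264  0.0655]
cap 1514 0.16373795429219473
((0.6606445908546448, 0.049606069922447205), (0.39428389072418213, 0.06202661246061325), 83.8649673461914)
```

```bash
python3 - <<'E'
from h import *
np.set_printoptions(precision=4,suppress=True)
p=bot.read_camera("scene")
a=-np.radians(8.2)
n=np.array([np.cos(a),np.sin(a),0])
R=cv2.Rodrigues(np.array(p["rvec"]))[0];C=-R.T@np.array(p["tvec"]).ravel()
def pl(rc,d):
    dr=R.T@np.linalg.inv(p["K"])@np.array([rc[1],rc[0],1]); return C+dr*(d-n@C)/(n@dr)
for d in (.653,.657,.661):
    print(d,pl((206.5,165),d),pl((207.2,158),d),"line",pl((243.3,173.7),d+.009),pl((188.5,275),d+.009))
o=bot.landmark_of(p,"mark_tip");print([(x["conf"],x["position"],pl(x["position"],.657)) for x in o])
o=bot.landmark_of(p,"sash_line");print([(x["conf"],x["position"],pl(x["position"],.666)) for x in o])
# tool axes
from scipy.spatial.transform import Rotation as Ro
q=bot.observe()["orientation"];M=Ro.from_quat(np.r_[q[1:],q[0]]).as_matrix();print(M)
T=np.c_[n,[0,0,1],np.cross(n,[0,0,1])]
for s in (1,-1):
    T2=T*np.array([1,s,s]); print(T2,(Ro.from_matrix(T2)*Ro.from_matrix(M).inv()).as_rotvec())
s=bot.read_camera("wrist");save(s,"w0")
E
```

```text
0.653 [0.6916 0.2208 0.3076] [0.6939 0.2371 0.3148] line [0.6998 0.2147 0.1823] [ 0.6525 -0.1134  0.1806]
0.657 [0.6953 0.2186 0.3043] [0.6976 0.2349 0.3114] line [0.7035 0.2124 0.1784] [ 0.656  -0.1174  0.1766]
0.661 [0.699  0.2163 0.3009] [0.7014 0.2328 0.3081] line [0.7072 0.2102 0.1744] [ 0.6594 -0.1214  0.1726]
[(0.54, [204.8, 165.5], array([0.695 , 0.2166, 0.3081]))]
[(0.62, [204.6, 164.8], array([0.7036, 0.213 , 0.302 ]))]
[[ 0.0001  0.9324  0.3613]
 [-0.      0.3613 -0.9324]
 [-1.      0.0001  0.    ]]
[[ 0.9898  0.     -0.1426]
 [-0.1426  0.     -0.9898]
 [ 0.      1.      0.    ]] [ 0.1792 -1.5748 -0.4019]
[[ 0.9898 -0.      0.1426]
 [-0.1426 -0.      0.9898]
 [ 0.     -1.     -0.    ]] [-1.9861 -0.2259  1.9334]
```

```bash
python3 - <<'E'
from h import *
ps=[bot.read_camera("scene") for _ in range(4)]
a=np.mean([p["frame"][190:225,145:185].astype(float) for p in ps],0).astype(np.uint8)
cv2.imwrite("pics/arrow.png",cv2.cvtColor(cv2.resize(a,None,fx=16,fy=16,interpolation=cv2.INTER_CUBIC),cv2.COLOR_RGB2BGR))
for p in ps: print([(x["conf"],x["position"]) for x in bot.landmark_of(p,"mark_tip")])
E
```

```text
[(0.4, [206.2, 164.1])]
[(0.6, [207.7, 162.5]), (0.38, [221.6, 228.5])]
[(0.52, [204.2, 164.2]), (0.52, [309.4, 317.3])]
[(0.43, [204.4, 166.6])]
```

View pics/arrow.png

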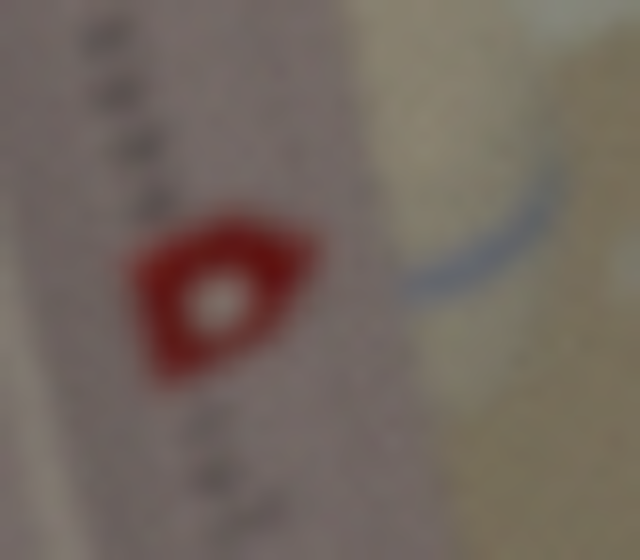

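View pics/w0.png

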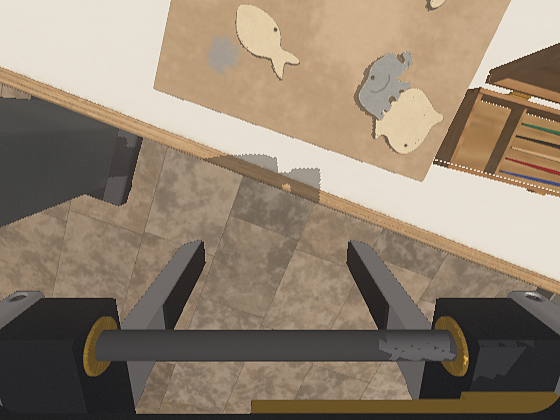

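move_arm(targets=[{"linear": [2.0, 3.0, 0], "rot": [0, 0, 0], "hand": 0}, {"linear": [2.6, 3.8, 0], "rot": [0, 0, 0], "hand": 0}, {"linear": [2.6, 3.8, 0], "rot": [0, 0, 0], "hand": 0}, {"linear": [2.6, 3.8, -1], "rot": [0, 0, 0], "hand": 0}, {"linear": [2.6, 3.8, -2], "rot": [0, 0, 0], "hand": 0}, {"linear": [2.6, 3.8, -2], "rot": [0, 0, 0], "hand": 0}, {"linear": [2.6, 3.8, -2], "rot": [0, 0, 0], "hand": 0}, {"linear": [2.0, 3.0, -1.4], "rot": [0, 0, 0], "hand": 0}, {"linear": [0.9, 1.5, 0], "rot": [0, 0, 0], "hand": 0}, {"linear": [0, 0, 0], "rot": [0, 0, 0], "hand": 0}])

```text
clock: 2.7
tool_pos: [0.4502, -0.3241, 0.1202]
orientation: [0.584, 0.399, 0.584, -0.398]
contact_force: [-0.1, -0.5, 0.9]
gripper_width: 0.0175
```

```bash
python3 - <<'E'
from h import *
s=bot.observe();print(s["tool_pos"],s["contact_force"],s["gripper_width"])
p=bot.read_camera("scene");save(p,"s1")
p=bot.read_camera("wrist");save(p,"w1")
E
```

```text
[ 0.45017694 -0.32408256  0.12018391] [-0.07500247 -0.48344967  0.89482597] 0.017497021897533747
```

View pics/w1.png

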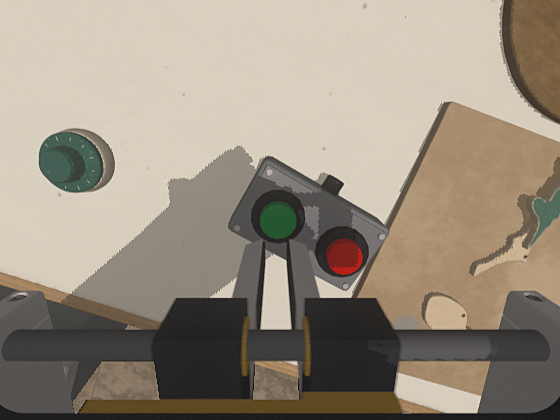

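move_arm(targets=[{"linear": [0, 0, -1.0], "rot": [0, 0, 0], "hand": 0}, {"linear": [0, 0, -1.5], "rot": [0, 0, 0], "hand": 0}, {"linear": [0, 0, -1.0], "rot": [0, 0, 0], "hand": 0}, {"linear": [0, 0, -0.4], "rot": [0, 0, 0], "hand": 0}, {"linear": [0, 0, -0.3], "rot": [0, 0, 0], "hand": 0}, {"linear": [0, 0, 0], "rot": [0, 0, 0], "hand": 0}])

```text
clock: 3.4
tool_pos: [0.4485, -0.327, 0.0784]
orientation: [0.583, 0.4, 0.583, -0.4]
contact_force: [0.4, -0.2, 0.3]
gripper_width: 0.0004
```

```bash
python3 - <<'E'
from h import *
s=bot.observe();print(s["tool_pos"],s["contact_force"],s["gripper_width"])
p=bot.read_camera("scene");f=p["frame"][170:260,330:450];cv2.imwrite("pics/s2.png",cv2.cvtColor(cv2.resize(f,None,fx=5,fy=5),cv2.COLOR_RGB2BGR))
p=bot.read_camera("wrist");save(p,"w2");print(bot.observe()["tool_pos"],bot.observe()["contact_force"])
E
```

```text
[ 0.44848038 -0.32699754  0.07835654] [ 0.39712916 -0.19721041  0.33868298] 0.0004030642063640732
[ 0.4487723  -0.32700195  0.07881645] [-0.54439517 -0.33677445 -0.58960514]
```

View pics/w2.png

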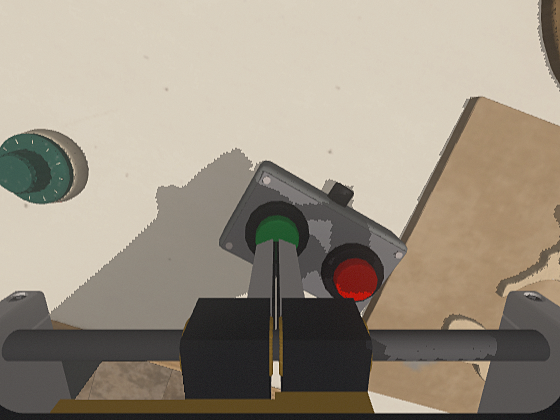

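View pics/s2.png

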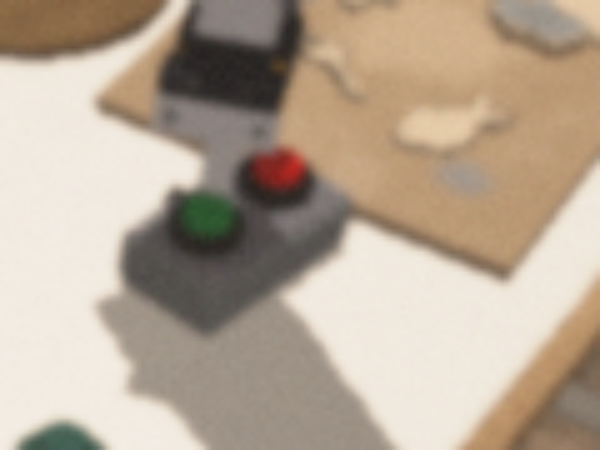

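move_arm(targets=[{"linear": [0, 0, -0.2], "rot": [0, 0, 0], "hand": 0}, {"linear": [0, 0, -0.2], "rot": [0, 0, 0], "hand": 0}, {"linear": [0, 0, 0], "rot": [0, 0, 0], "hand": 0}])

```text
clock: 3.8
tool_pos: [0.4485, -0.3267, 0.0743]
orientation: [0.583, 0.4, 0.583, -0.4]
contact_force: [-0.5, 0.0, -0.1]
gripper_width: 0.0006
```

```bash
python3 - <<'E'
from h import *
print(bot.tips_ahead)
p=bot.read_camera("wrist");save(p,"w3")
for l in ("start_top","stop_top"):
  for o in bot.landmark_of(p,l)[:2]: print(l,o["conf"],o["position"],w(p,o["position"]))
s=bot.observe();T=s["tool_pos"];print(T,"tip px",proj(p,T-[0,0,bot.tips_ahead]))
f=p["frame"].astype(int)
for r,c in ((238,262),(236,277),(240,292),(270,277),(222,277),(275,355),(200,250)): print(r,c,w(p,(r,c)),f[r,c])
E
```

```text
0.019
start_top 0.67 [244.8, 277.4] [ 0.45662944 -0.32524593  0.08050813]
stop_top 0.84 [285.6, 359.3] [ 0.44234683 -0.39411997  0.06586478]
[ 0.44865835 -0.3267882   0.07455268] tip px [[240.99506173 275.20214825]]
238 262 [ 0.45138445 -0.31605037  0.0654726 ] [33 84 44]
236 277 [ 0.45670605 -0.32500418  0.06608263] [38 86 48]
240 292 [ 0.45757528 -0.33569953  0.06579432] [34 85 46]
270 277 [ 0.4570119  -0.32468159  0.11440926] [30 27 26]
222 277 [ 0.46565778 -0.32152249  0.06466875] [39 82 46]
275 355 [ 0.44873628 -0.38778289  0.06535988] [123  30  28]
200 250 [ 0.46747885 -0.299563    0.04330609] [84 79 80]
```

View pics/w3.png

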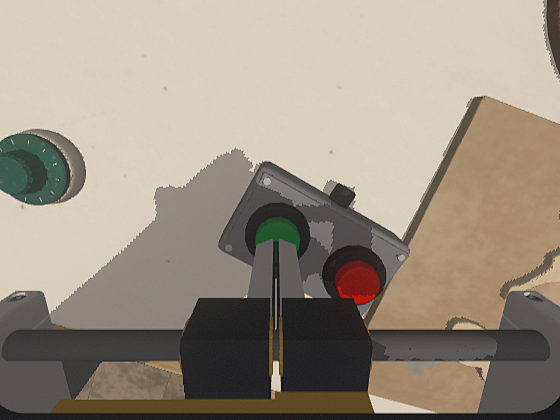

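move_arm(targets=[{"linear": [0, 0, -0.3], "rot": [0, 0, 0], "hand": 0}, {"linear": [0, 0, 0], "rot": [0, 0, 0], "hand": 0}])

```text
clock: 4.15
tool_pos: [0.4485, -0.3267, 0.0712]
orientation: [0.583, 0.4, 0.584, -0.4]
contact_force: [0.2, -0.2, 0.8]
gripper_width: 0.0003
```

```bash
python3 - <<'E'
from h import *
p=bot.read_camera("wrist");s=bot.observe();print(s["tool_pos"],s["contact_force"],s["joint_efforts"])
for r,c in ((228,262),(228,277),(232,290),(275,355),(200,250)): print(r,c,w(p,(r,c)))
save(p,"w4")
f=cv2.imread("pics/w4.png")[180:330,200:400];cv2.imwrite("pics/w4c.png",cv2.resize(f,None,fx=4,fy=4))
E
```

```text
[ 0.44849975 -0.32671096  0.07126679] [ 0.1190676  -0.23357722  0.1895085 ] [-1.43617747e-02 -8.01653981e+01  6.20380864e-01 -3.49495769e+01
 -2.38693517e-02 -1.17934984e-01 -7.63745658e-03]
228 262 [ 0.45842522 -0.31339655  0.06307538]
228 277 [ 0.46289333 -0.32251625  0.06538134]
232 290 [ 0.46339058 -0.33166396  0.0653956 ]
275 355 [ 0.45024583 -0.38589434  0.06600423]
200 250 [ 0.46851293 -0.29947446  0.04408149]
```

View pics/w4c.png

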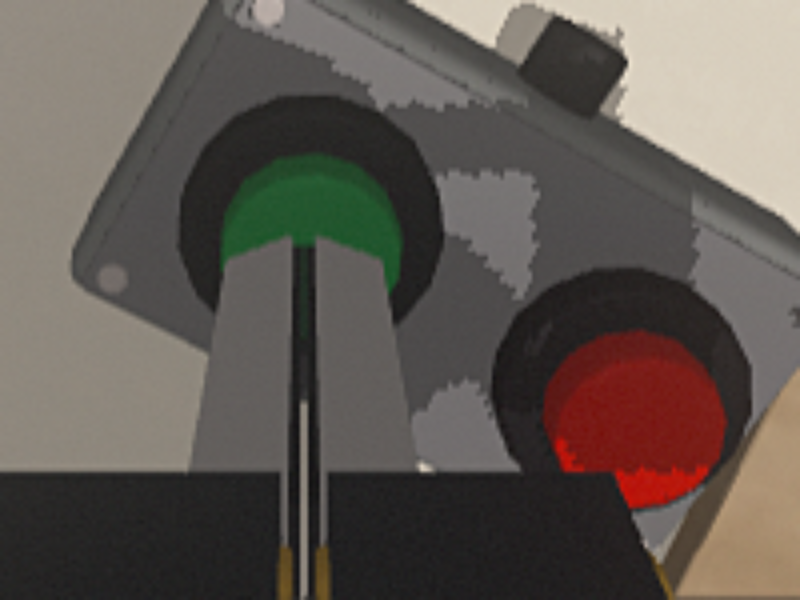

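```bash
python3 - <<'E'
from h import *
T=bot.observe()["tool_pos"]
p=bot.read_camera("scene");print("tip in scene",proj(p,[T-[0,0,.019],[.4496,-.3255,.066],[.44,-.392,.066]]))
save(p,"s5");a=cv2.imread("pics/s5.png")[170:250,330:450];cv2.imwrite("pics/s5c.png",cv2.resize(a,None,fx=6,fy=6))
p=bot.read_camera("wrist")
for r,c in ((243,262),(246,262),(250,262),(245,290),(260,262)): print(r,c,w(p,(r,c)),p["depth"][r,c])
t=bot.read_camera("top");save(t,"t5");print(proj(t,[T-[0,0,.019],[.4496,-.3255,.066]]))
a=cv2.imread("pics/t5.png")[200:290,320:430];cv2.imwrite("pics/t5c.png",cv2.resize(a,None,fx=6,fy=6))
E
```

```text
tip in scene [[214.60644832 371.49433755]
 [211.23052481 371.51036855]
 [201.85101717 385.30381358]]
243 262 [ 0.45452823 -0.31565714  0.07820326] 0.18735453
246 262 [ 0.45453169 -0.3158681   0.08266524] 0.18310136
250 262 [ 0.45463068 -0.31610968  0.08852006] 0.17749158
245 290 [ 0.46099432 -0.33194381  0.08161044] 0.18403432
260 262 [ 0.45546328 -0.31648585  0.10295503] 0.16348033
[[245.67090222 364.96462828]
 [245.15579124 365.54707408]]
```

View pics/s5c.png

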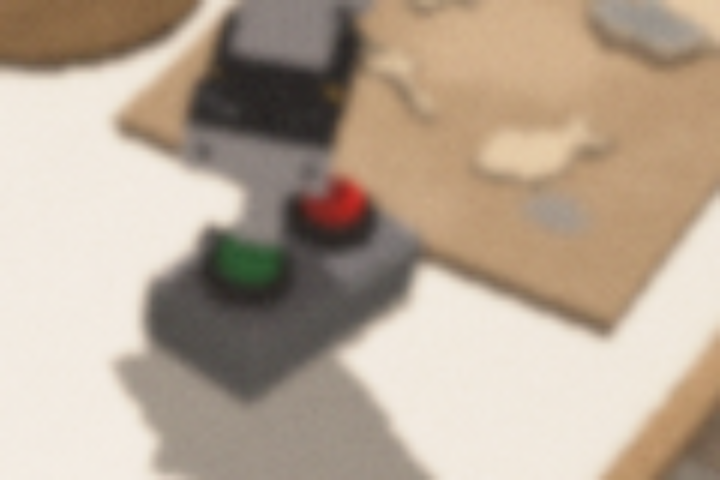

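View pics/t5c.png

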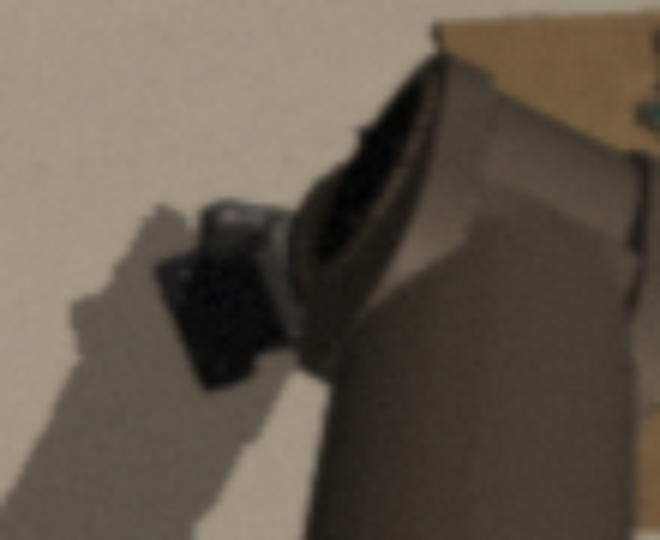

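move_arm(targets=[{"linear": [0, 0, -0.2], "rot": [0, 0, 0], "hand": 0}, {"linear": [0, 0, -0.2], "rot": [0, 0, 0], "hand": 0}, {"linear": [0, 0, -0.2], "rot": [0, 0, 0], "hand": 0}, {"linear": [0, 0, 0], "rot": [0, 0, 0], "hand": 0}])

```text
clock: 4.75
tool_pos: [0.4486, -0.3267, 0.0652]
orientation: [0.583, 0.4, 0.584, -0.4]
contact_force: [0.6, -0.3, -0.3]
gripper_width: 0.0003
```

move_arm(targets=[{"linear": [0, 0, -0.2], "rot": [0, 0, 0], "hand": 0}, {"linear": [0, 0, -0.1], "rot": [0, 0, 0], "hand": 0}, {"linear": [0, 0, 0], "rot": [0, 0, 0], "hand": 0}])

```text
clock: 5.05
tool_pos: [0.4487, -0.3268, 0.0624]
orientation: [0.583, 0.4, 0.583, -0.4]
contact_force: [0.1, 0.2, 2.1]
gripper_width: 0.0003
```

move_arm(targets=[{"linear": [0, 0, -0.2], "rot": [0, 0, 0], "hand": 0}, {"linear": [0, 0, -0.2], "rot": [0, 0, 0], "hand": 0}, {"linear": [0, 0, 0], "rot": [0, 0, 0], "hand": 0}])

```text
clock: 5.35
tool_pos: [0.4488, -0.3268, 0.0589]
orientation: [0.583, 0.4, 0.583, -0.4]
contact_force: [-3.4, 2.3, 11.9]
gripper_width: 0.0005
```

```bash
python3 - <<'E'
from h import *
p=bot.read_camera("wrist");s=bot.observe();print(s["tool_pos"],s["contact_force"],s["ft_torque"])
for r,c in ((222,262),(222,277),(226,290),(275,355),(200,250)): print(r,c,w(p,(r,c)),p["frame"][r,c])
save(p,"w6")
f=cv2.imread("pics/w6.png")[180:330,200:400];cv2.imwrite("pics/w6c.png",cv2.resize(f,None,fx=4,fy=4))
E
```

```text
[ 0.44876632 -0.32687166  0.05894815] [-2.48023412  1.9533462  12.7036076 ] [0.47665598 0.73733907 0.0073112 ]
222 262 [ 0.46466675 -0.3116365   0.05643614] [42 40 39]
222 277 [ 0.46794042 -0.32084624  0.0556405 ] [38 36 36]
226 290 [ 0.46859322 -0.32972574  0.05612422] [40 36 36]
275 355 [ 0.45278291 -0.38347549  0.05920464] [101  34  28]
200 250 [ 0.47195982 -0.29952106  0.04291376] [83 80 80]
```

View pics/w6c.png

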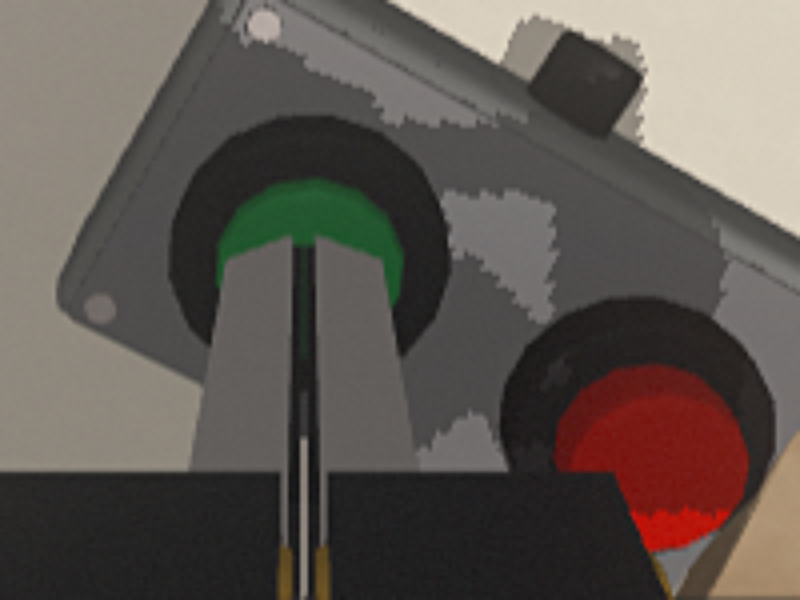

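```bash
python3 - <<'E'
from h import *
from scipy.spatial.transform import Rotation as Ro
np.set_printoptions(precision=4,suppress=True)
p=bot.read_camera("wrist");s=bot.observe()
R=cv2.Rodrigues(np.array(p["rvec"]))[0];C=-R.T@np.array(p["tvec"]).ravel()
q=s["orientation"];M=Ro.from_quat(np.r_[q[1:],q[0]]).as_matrix()
print("cam in tool",M.T@(C-s["tool_pos"]),"\ncam axes in tool\n",M.T@R.T)
print(s["joint_positions"],s["tool_pos"],"\n",M)
E
```

```text
cam in tool [-0.18    0.0845  0.0005] 
cam axes in tool
 [[ 0.0008 -0.2871  0.9579]
 [ 0.0002 -0.9579 -0.2871]
 [ 1.      0.0004 -0.0007]]
[ 0.5744  0.4117 -0.0746  1.9948  0.0444  0.7364 -0.728 ] [ 0.4487 -0.3269  0.0589] 
 [[ 0.0003  0.9324  0.3613]
 [-0.0001  0.3613 -0.9324]
 [-1.      0.0002  0.0002]]
```

move_arm(targets=[{"linear": [0, 0, 1.5], "rot": [0, 0, 0], "hand": 0}, {"linear": [0, 0, 3], "rot": [0, 0, 0], "hand": 0}, {"linear": [0, 2, 4], "rot": [0, 0, 0], "hand": 0}, {"linear": [0, 3, 5], "rot": [0, 0, 0], "hand": 0}, {"linear": [0, 3, 4], "rot": [0, 0, 0], "hand": 0}])

```text
clock: 5.95
tool_pos: [0.4483, -0.2506, 0.2279]
orientation: [0.583, 0.4, 0.583, -0.4]
contact_force: [0.6, 1.0, 0.2]
gripper_width: 0.0006
```

```bash
python3 - <<'E'
from h import *
s=bot.observe();print(s["joint_positions"],s["tool_pos"],s["orientation"],s["contact_force"])
E
```

```text
[ 0.48914474  0.14490972 -0.11594691  1.92920895  0.01918194  1.0684538
 -0.83702227] [ 0.44826863 -0.25059745  0.22787536] [ 0.58319121  0.39986925  0.58313491 -0.39993284] [0.56978316 0.95156515 0.18503732]
```

```bash
cat > kin.py <<'E'
import numpy as np, itertools
from scipy.spatial.transform import Rotation as Ro
from scipy.optimize import least_squares
D=[([1.0515,.4267,.0738,1.6066,-.0341,1.1108,-.0671],[.2438,-.629,.2036],[.583,.3998,.5838,-.3993]),
([0.5744,0.4117,-0.0746,1.9948,0.0444,0.7364,-0.728],[0.4487,-.3269,.0589],[0.5832,.3999,.5831,-.3999]),
([0.48914474,0.14490972,-0.11594691,1.92920895,0.01918194,1.0684538,-0.83702227],[0.44826863,-0.25059745,0.22787536],[0.58319121,0.39986925,0.58313491,-0.39993284])]
def R(ax,a): return Ro.from_euler(ax,a).as_matrix()
def fk(j,L,s,F=None,full=False):
    s=list(s)
    T=R('z',s[0]*j[0]);p=np.array([0,0,L[0]])+T@[L[4],0,0]
    T=T@R('y',j[1]);T=T@R('z',s[1]*j[2]);p=p+T@[L[5],0,L[1]]
    el=p
    T=T@R('y',j[3]);p=p+T@[L[6],0,0];T=T@R('z',s[2]*j[4]);p=p+T@[0,0,L[2]];wr=p
    T=T@R('y',j[5]);p=p+T@[L[7],0,0];T=T@R('z',s[3]*j[6]);p=p+T@[0,0,L[3]]
    return (p,T,el,wr) if full else (p,T)
E
python3 - <<'E'
from kin import *
np.set_printoptions(precision=4,suppress=True)
best=[]
for s in itertools.product([1,-1],repeat=4):
    Cs=[]
    for j,p,q in D:
        M=Ro.from_quat(np.r_[q[1:],q[0]]).as_matrix();Cs.append(fk(j,[0]*8,s)[1].T@M)
    e=max(np.linalg.norm(Cs[0]-c) for c in Cs);best.append((e,s,Cs[0]))
best.sort(key=lambda x:x[0])
for b in best[:4]:
    print(b[0],b[1],b[2].round(3).tolist())
    f=lambda L:np.r_[np.ravel([fk(j,L,b[1])[0]-np.array(p) for j,p,q in D]),(np.array(L)-[.35,.4,.4,.3,0,0,0,0])*[1e-4]*4+[0]*0 if 0 else (np.array(L)-[.35,.4,.4,.3,0,0,0,0])*np.array([1,1,1,1,30,30,30,30])*1e-3]
    r=least_squares(f,[.35,.4,.4,.3,0,0,0,0]);print(r.x,np.abs(f(r.x)[:9]).max())
E
```

```text
0.0015436232330197361 (-1, -1, -1, -1) [[0.0, -0.0, -1.0], [0.0, 1.0, -0.0], [1.0, -0.0, 0.0]]
[-0.0205  0.5511  0.4978  0.0408  0.2731  0.0081  0.0166  0.2741] 0.07704897523577423
0.005006056094378898 (1, 1, 1, 1) [[-0.002, -0.674, 0.739], [0.001, -0.739, -0.674], [1.0, -0.001, 0.002]]
[ 7.8641 -2.2612 -0.7107  7.1429 -1.6636  0.6455 -1.6903 -1.447 ] 0.5746203787153821
0.20996952082354953 (-1, -1, 1, -1) [[0.003, -0.03, -1.0], [0.061, 0.998, -0.03], [0.998, -0.061, 0.005]]
[ 0.1792  0.5552  0.4849  0.2615  0.4706 -0.019   0.016   0.4359] 0.06580611661975569
0.2103304462364323 (1, 1, -1, 1) [[0.001, -0.696, 0.718], [-0.06, -0.717, -0.695], [0.998, -0.042, -0.043]]
[-1.0089 -2.3109 -0.627  -1.8814 -2.7603  0.8701 -1.7131 -2.257 ] 0.49344152608935354
```

move_arm(targets=[{"linear": [0, 4, 3], "rot": [0, 0, 0], "hand": 0}, {"linear": [0, 4, 3], "rot": [0, 0, 0], "hand": 0}])

```text
clock: 6.15
tool_pos: [0.4483, -0.1698, 0.2878]
orientation: [0.584, 0.4, 0.583, -0.4]
contact_force: [1.0, 0.4, 0.1]
gripper_width: 0.0003
```

```bash
cat > o.py <<'E'
from workcell import bot
import json
s=bot.observe();r=[list(map(float,s[k])) for k in ("joint_positions","tool_pos","orientation")]
open("data.jsonl","a").write(json.dumps(r)+"\n");print(s["clock"],[round(x,3) for x in r[0]+r[1]])
E
python3 o.py
```

```text
6.15 [0.403, 0.039, -0.18, 1.913, 0.008, 1.189, -0.982, 0.448, -0.17, 0.288]
```

move_arm(targets=[{"linear": [0, 4, 2], "rot": [0, -0.14, 0], "hand": 0}, {"linear": [0, 4, 2], "rot": [0, -0.14, 0], "hand": 0}, {"linear": [0, 0, 0], "rot": [0, -0.14, 0], "hand": 0}])

```text
clock: 6.45
tool_pos: [0.4502, -0.0871, 0.3297]
orientation: [0.696, 0.474, 0.446, -0.304]
contact_force: [0.5, -1.2, -0.5]
gripper_width: 0.0004
```

```bash
python3 o.py
```

```text
6.45 [0.361, -0.291, -0.215, 2.174, -0.164, 0.831, -0.97, 0.45, -0.087, 0.33]
```

move_arm(targets=[{"linear": [0, 0, 0], "rot": [0.14, 0, 0], "hand": 0}, {"linear": [0, 0, 0], "rot": [0.14, 0, 0], "hand": 0}, {"linear": [0, 0, 0], "rot": [0.14, 0, 0], "hand": 0}])

```text
clock: 6.75
tool_pos: [0.449, -0.0911, 0.3282]
orientation: [0.578, 0.61, 0.502, -0.205]
contact_force: [-0.0, 1.1, -1.2]
gripper_width: 0.0007
```

```bash
python3 o.py
```

```text
6.75 [0.311, -0.16, 0.152, 2.142, -0.626, 1.021, -0.53, 0.449, -0.091, 0.328]
```

move_arm(targets=[{"linear": [0, 0, 0], "rot": [0, 0, 0.14], "hand": 0}, {"linear": [0, 0, 0], "rot": [0, 0, 0.14], "hand": 0}, {"linear": [-3, 0, 0], "rot": [0, 0, 0.14], "hand": 0}])

```text
clock: 7.05
tool_pos: [0.4197, -0.0909, 0.3258]
orientation: [0.609, 0.488, 0.621, -0.08]
contact_force: [-0.9, 0.3, 0.9]
gripper_width: 0.0003
```

```bash
python3 o.py; cat > fit.py <<'E'
from kin import *
import json
s=[-1]*4
C=np.array([[0,0,-1],[0,1,0],[1,0,0.]])
DD=list(D)+[tuple(json.loads(l)) for l in open("data.jsonl")]
def mats(j):
    A=R('z',-j[0]);B=A@R('y',j[1])@R('z',-j[2]);E=B@R('y',j[3])@R('z',-j[4]);F=E@R('y',j[5])@R('z',-j[6])
    return A,B,E,F
def row(j): return np.hstack([np.array([[0],[0],[1.]])]+[mats(j)[0][:,:2],*mats(j)[1:]])
A=np.vstack([row(j) for j,_,_ in DD]);b=np.concatenate([p for _,p,_ in DD])
lam=3e-4
V=np.linalg.lstsq(np.vstack([A,lam*np.eye(12)]),np.r_[b,np.zeros(12)],rcond=None)[0]
def FK(j): return row(j)@V, mats(j)[3]@C
if __name__=="__main__":
    np.set_printoptions(precision=4,suppress=True)
    print(V,np.abs(A@V-b).reshape(-1,3).max(1))
    for j,p,q in DD:
        M=Ro.from_quat(np.r_[q[1:],q[0]]).as_matrix();print(np.abs(FK(j)[1]-M).max())
E
python3 fit.py
```

```text
7.05 [0.303, -0.039, 0.229, 2.039, -0.599, 1.281, -0.117, 0.42, -0.091, 0.326]
[ 0.2837 -0.     -0.0281 -0.     -0.0358  0.5546 -0.     -0.0003  0.4935
  0.     -0.      0.3665] [0. 0. 0. 0. 0. 0. 0.]
8.507126538948007e-05
0.0010199382408299096
1.5823134413839313e-08
6.155015733200209e-16
5.773376568485311e-16
6.661338147750939e-16
4.996003610813204e-16
```

```bash
cat > ik.py <<'E'
from fit import *
lo=np.array([-2.85,-.5,-1.23,.21,-1.02,.16,-2.73]);hi=np.array([2.85,2.14,1.37,2.46,4.16,2.05,2.73])
a=-np.radians(8.2);n=np.array([np.cos(a),np.sin(a),0]);t=np.array([-np.sin(a),np.cos(a),0])
def Tool(s=1,pitch=0.,yaw=0.):
    x=R('z',yaw)@n; x=x*np.cos(pitch)+np.array([0,0,np.sin(pitch)])
    side=np.cross(x,[0,0,1]);side/=np.linalg.norm(side)
    return np.c_[x,s*np.cross(side,x),s*side]
def ik(p,M,j0,reg=1e-3):
    def f(j):
        P,Q=FK(j);return np.r_[(P-p)*5,Ro.from_matrix(Q.T@M).as_rotvec(),reg*(j-j0)]
    r=least_squares(f,np.clip(j0,lo+.03,hi-.03),bounds=(lo+.02,hi-.02));e=f(r.x)[:6];return r.x,np.abs(e).max()
def pts(j):
    A,B,E,F=mats(j);b=V[0]*np.array([0,0,1])+A[:,:2]@V[1:3];el=b+B@V[3:6];wr=el+E@V[6:9];return b,el,wr,wr+F@V[9:12]
E
python3 - <<'E'
from ik import *
np.set_printoptions(precision=3,suppress=True)
rng=np.random.default_rng(0)
jc=np.array(DD[-1][0])
for s,pitch,yaw in ((1,0,0),(1,-.2,0),(1,0,.4),(1,0,-.4),(-1,0,0)):
    M=Tool(s,pitch,yaw);sol=[]
    for k in range(40):
        j0=rng.uniform(lo,hi)
        j1,e1=ik(n*.64+t*.141+[0,0,.12],M,j0)
        if e1>2e-3: continue
        j2,e2=ik(n*.64+t*.141+[0,0,.27],M,j1)
        j3,e3=ik(n*.54+t*.141+[0,0,.12],M,j1)
        if max(e2,e3)<2e-3: sol.append((min(np.minimum(x-lo,hi-x).min() for x in (j1,j2,j3)),np.abs(j3-jc).max(),j1,j2,j3))
    sol.sort(key=lambda x:x[1])
    print(s,pitch,yaw,len(sol))
    for x in sol[:4]: print(x[0],x[1],x[2],x[3],x[4],pts(x[4])[1:3])
E
```

```text
1 0 0 0
1 -0.2 0 0
1 0 0.4 0
1 0 -0.4 20
0.020000000000000462 2.0924696771806053 [-1.724  1.821  1.154  2.323  1.967  0.18   0.714] [-1.685  1.441  1.35   2.391  2.077  0.29   1.011] [-1.642  1.283  0.688  2.44   1.493  0.829  1.23 ] (array([0.018, 0.528, 0.463]), array([0.241, 0.252, 0.12 ]))
0.020000000000000462 2.09246968013749 [-1.724  1.821  1.154  2.323  1.967  0.18   0.714] [-1.685  1.441  1.35   2.391  2.077  0.29   1.011] [-1.642  1.283  0.688  2.44   1.493  0.829  1.23 ] (array([0.018, 0.528, 0.463]), array([0.241, 0.252, 0.12 ]))
0.020000156252828027 2.0926077358650628 [-1.623  1.566  1.001  2.32   1.711  0.47   1.073] [-1.667  1.319  1.275  2.39   1.916  0.411  1.216] [-1.642  1.282  0.688  2.44   1.493  0.83   1.231] (array([0.018, 0.528, 0.463]), array([0.241, 0.252, 0.12 ]))
0.020000008404380765 2.092684138315615 [-1.556  1.442  0.912  2.318  1.691  0.624  1.148] [-1.64   1.205  1.199  2.389  1.841  0.532  1.333] [-1.642  1.282  0.687  2.44   1.493  0.83   1.231] (array([0.019, 0.528, 0.464]), array([0.241, 0.252, 0.12 ]))
-1 0 0 0
```

```bash
cat > srch.py <<'E'
from ik import *
np.set_printoptions(precision=3,suppress=True)
rng=np.random.default_rng(1)
def axis(j): return FK(j)[1][:,0]
def solve(yaw,pitch,lat,j0,n0=.638):
    x=R('z',yaw)@n;x=x*np.cos(pitch)+np.array([0,0,np.sin(pitch)])
    Ps=[n*n0+t*(.141+lat)+[0,0,z] for z in (.115,.26)]+[n*(n0-.06)+t*(.141+lat)+[0,0,.115]]
    # joint solve of three poses sharing the orientation
    def f(J):
        J=J.reshape(3,7);r=[]
        F=[FK(j) for j in J]
        for (P,Q),p in zip(F,Ps): r+=list((P-p)*10)+list((Q[:,0]-x)*3)
        r+=list((F[1][1]-F[0][1])[:,1]*3)+list((F[2][1]-F[0][1])[:,1]*3)
        for j in J: r+=list(.02*np.maximum(0,.12-(j-lo))*10)+list(.02*np.maximum(0,.12-(hi-j))*10)
        r+=list(.01*(J[1]-J[0]))+list(.01*(J[2]-J[0]))
        return np.array(r)
    J0=np.tile(np.clip(j0,lo+.1,hi-.1),3)
    r=least_squares(f,J0,bounds=(np.tile(lo+.01,3),np.tile(hi-.01,3)),max_nfev=60)
    J=r.x.reshape(3,7);return J,np.abs(r.fun[:24]).max(),np.minimum(J-lo,hi-J).min()
if __name__=="__main__":
    import sys
    for yaw in (-.8,-.4,0,.4,.8):
        for pitch in (0,-.35):
            for lat in (-.11,0,.11):
                best=None
                for k in range(8):
                    J,e,m=solve(yaw,pitch,lat,rng.uniform(lo,hi))
                    if e<5e-3 and (best is None or m>best[0]): best=(m,J)
                if best: print(yaw,pitch,lat,"m",round(best[0],3),best[1][0],"wr",pts(best[1][0])[2],"y",FK(best[1][0])[1][:,1],flush=True)
                else: print(yaw,pitch,lat,"-",flush=True)
E
time timeout 550 python3 srch.py
```

```text
-0.8 0 -0.11 m 0.239 [-0.491  0.948 -0.176  2.129  1.615  1.711 -0.114] wr [0.421 0.236 0.115] y [-0.795 -0.577 -0.19 ]
-0.8 0 0 m 0.354 [-0.722  0.965 -0.076  1.976  1.448  1.659 -0.951] wr [0.436 0.345 0.115] y [-0.336 -0.243 -0.91 ]
-0.8 0 0.11 m 0.566 [-1.36   1.185  0.652  1.815  0.942  1.167 -0.674] wr [0.452 0.454 0.115] y [-0.311 -0.226 -0.923]
-0.8 -0.35 -0.11 m 0.195 [-0.159  0.736 -0.527  2.164  1.624  1.547  1.471] wr [0.434 0.218 0.241] y [-0.157 -0.498  0.853]
-0.8 -0.35 0 m 0.362 [-0.318  0.792 -0.538  2.007  1.505  1.624 -1.515] wr [0.449 0.327 0.241] y [ 0.072  0.453 -0.889]
-0.8 -0.35 0.11 m 0.535 [-0.833  0.794 -0.027  1.842  1.217  1.387  0.152] wr [0.465 0.436 0.241] y [-0.83  -0.458 -0.318]
-0.4 0 -0.11 -
-0.4 0 0 m 0.119 [-0.484  0.962 -0.308  2.264  1.93   1.828 -2.498] wr [0.338 0.238 0.115] y [ 0.423  0.701 -0.574]
-0.4 0 0.11 m 0.247 [-1.524  1.235  0.75   2.145  1.419  0.862 -2.029] wr [0.354 0.347 0.115] y [ 0.229  0.379 -0.897]
-0.4 -0.35 -0.11 -
-0.4 -0.35 0 m 0.092 [ 0.101  0.899 -0.972  2.28   2.012  1.778 -2.293] wr [0.357 0.227 0.241] y [ 0.382  0.8
[... 252 characters left out ...]
6   0.414 -0.908]
0 -0.35 -0.11 -
0 -0.35 0 -
0 -0.35 0.11 m 0.019 [ 0.138  0.909 -1.012  2.355  2.333  1.63  -1.961] wr [0.327 0.207 0.241] y [-0.051  0.875 -0.481]
0.4 0 -0.11 -
0.4 0 0 -
0.4 0 0.11 -
0.4 -0.35 -0.11 -
0.4 -0.35 0 -
0.4 -0.35 0.11 -
0.8 0 -0.11 -
0.8 0 0 m 0.037 [ 0.057  0.999  0.256  2.314  4.01   1.835 -0.008] wr [ 0.361 -0.175  0.115] y [ 0.611 -0.792  0.013]
0.8 0 0.11 m 0.051 [ 0.739  1.147 -0.778  2.3    3.957  1.107  0.855] wr [ 0.377 -0.066  0.115] y [ 0.584 -0.758  0.291]
0.8 -0.35 -0.11 -
0.8 -0.35 0 -
0.8 -0.35 0.11 m 0.01 [ 0.798  0.881 -0.966  2.331  3.569  0.666  2.056] wr [ 0.395 -0.053  0.241] y [0.326 0.137 0.935]
real	7m30.445s
user	7m25.365s
sys	0m0.193s
```

```bash
cat > plan.py <<'E'
from ik import *
np.set_printoptions(precision=3,suppress=True)
jc=np.array(DD[-1][0]);yaw,pitch,lat=-.6,-.25,.06
x=R('z',yaw)@n;x=x*np.cos(pitch)+np.array([0,0,np.sin(pitch)])
y=np.cross([0,0,1],x);y/=np.linalg.norm(y);y=-y   # toward robot/right?
M=np.c_[x,y,np.cross(x,y)]
G=n*.632+t*(.141+lat)
P=[G+[0,0,.105],G+[0,0,.26],G+[0,0,.105]-n*.07,G+[0,0,.20]-n*.10]
def solve(j0):
    def f(J):
        J=J.reshape(4,7);r=[]
        for j,p in zip(J,P):
            a,b=FK(j);r+=list((a-p)*10)+list(Ro.from_matrix(b.T@M).as_rotvec()*3)
        r+=list((.2*np.maximum(0,.15-np.minimum(J-lo,hi-J))).ravel())+list(.01*(J[1:]-J[:1]).ravel())+list(.01*(J[3]-jc))
        return np.array(r)
    r=least_squares(f,np.tile(j0,4),bounds=(np.tile(lo+.01,4),np.tile(hi-.01,4)));return r.x.reshape(4,7),np.abs(r.fun[:24]).max()
if __name__=="__main__":
    print(M)
    for j0 in ([-.8,.8,0,1.85,1.25,1.4,.15],[-.5,.75,-.4,2,1.5,1.5,.15],[-.1,.75,-.5,2,1.5,1.5,.15]):
        J,e=solve(np.array(j0));print(e,np.minimum(J-lo,hi-J).min());print(J)
    np.save("J.npy",J)
    for s in np.linspace(0,1,9):
        j=jc+(J[3]-jc)*s;b,el,wr,tc=pts(j);print(round(s,2),"el",el,"wr",wr,"tcp",tc,"x",FK(j)[1][:,0])
E
python3 plan.py
```

```text
[[ 0.713 -0.677 -0.182]
 [-0.656 -0.736  0.167]
 [-0.247  0.    -0.969]]
4.253467867732583e-05 0.23729673868439516
[[-0.731  0.794 -0.143  2.083  1.528  1.429  0.272]
 [-0.719  0.5   -0.158  2.089  1.453  1.439  0.561]
 [-0.803  0.777 -0.198  2.172  1.436  1.483  0.186]
 [-0.833  0.565 -0.231  2.223  1.341  1.52   0.335]]
4.253556743193691e-05 0.23729731283229594
[[-0.731  0.794 -0.143  2.083  1.528  1.429  0.272]
 [-0.719  0.5   -0.158  2.089  1.453  1.439  0.561]
 [-0.803  0.777 -0.198  2.172  1.436  1.483  0.186]
 [-0.833  0.565 -0.231  2.223  1.341  1.52   0.335]]
4.253373815057969e-05 0.23729641634950793
[[-0.731  0.794 -0.143  2.083  1.528  1.429  0.272]
 [-0.719  0.5   -0.158  2.089  1.453  1.439  0.561]
 [-0.803  0.777 -0.198  2.172  1.436  1.483  0.186]
 [-0.834  0.565 -0.231  2.223  1.341  1.52   0.335]]
0.0 el [-0.047 -0.051  0.838] wr [ 0.34  -0.277  0.631] tcp [ 0.42  -0.091  0.326] x [ 0.217  0.508 -0.834]
0.12 el [ 0.004 -0.065  0.838] wr [ 0.406 -0.206  0.59 ] tcp [ 0.365 -0.063  0.255] x [-0.113  0.39  -0.914]
0.25 el [ 0.057 -0.065  0.835] wr [ 0.453 -0.121  0.546] tcp [ 0.319 -0.067  0.209] x [-0.365  0.149 -0.919]
0.38 el [ 0.109 -0.051  0.829] wr [ 0.478 -0.03   0.502] tcp [ 0.3   -0.091  0.187] x [-0.485 -0.168 -0.858]
0.5 el [ 0.156 -0.024  0.819] wr [0.48  0.064 0.457] tcp [ 0.317 -0.116  0.183] x [-0.445 -0.491 -0.749]
0.62 el [0.196 0.015 0.806] wr [0.46  0.155 0.413] tcp [ 0.368 -0.12   0.189] x [-0.252 -0.749 -0.612]
0.75 el [0.227 0.064 0.79 ] wr [0.421 0.238 0.371] tcp [ 0.44  -0.085  0.198] x [ 0.051 -0.881 -0.471]
0.88 el [0.245 0.121 0.77 ] wr [0.364 0.308 0.329] tcp [ 0.51  -0.003  0.203] x [ 0.399 -0.85  -0.345]
1.0 el [0.251 0.183 0.748] wr [0.294 0.363 0.291] tcp [0.555 0.123 0.2  ] x [ 0.713 -0.656 -0.247]
```

```bash
cat > rows.py <<'E'
import sys
from ik import *
from workcell import bot
# joint path from now to goal index; print up to 10 rows
def rows(goal,N=10,step=.125,lin=.04):
    s=bot.observe();j=np.array(s["joint_positions"]);q=s["orientation"]
    p=np.array(s["tool_pos"]);M=Ro.from_quat(np.r_[q[1:],q[0]])
    S=np.linspace(0,1,401);out=[];P,Q=p,M
    F=[FK(j+(goal-j)*x) for x in S];last=0
    print("j",j.round(3))
    i=0
    while i<400 and len(out)<N:
        k=i
        while k<400:
            a,b=F[k+1];rv=(Ro.from_matrix(b)*Q.inv()).as_rotvec()
            if np.linalg.norm(rv)>step or np.linalg.norm(a-P)>lin: break
            k+=1
        k=max(k,i+1);a,b=F[k]
        rv=(Ro.from_matrix(b)*Q.inv()).as_rotvec().round(3);d=((a-P)*100).round(1)
        out.append((d.tolist(),rv.tolist()));P=P+d/100;Q=Ro.from_rotvec(rv)*Q;i=k
    print("end frac",S[i],P.round(3))
    print(",".join('{"linear": %s, "rot": %s, "hand": 0}'%o for o in out))
if __name__=="__main__": rows(np.load("J.npy")[int(sys.argv[1])])
E
python3 rows.py 3
```

```text
j [ 0.303 -0.039  0.229  2.039 -0.599  1.281 -0.117]
end frac 0.3325 [ 0.303 -0.082  0.193]
{"linear": [-1.5, 1.1, -2.3], "rot": [-0.043, 0.053, 0.103], "hand": 0},{"linear": [-1.5, 0.9, -2.0], "rot": [-0.043, 0.051, 0.104], "hand": 0},{"linear": [-1.6, 0.6, -1.9], "rot": [-0.043, 0.048, 0.105], "hand": 0},{"linear": [-1.4, 0.3, -1.5], "rot": [-0.041, 0.044, 0.099], "hand": 0},{"linear": [-1.3, 0.1, -1.3], "rot": [-0.041, 0.042, 0.1], "hand": 0},{"linear": [-1.3, -0.1, -1.2], "rot": [-0.04, 0.041, 0.102], "hand": 0},{"linear": [-1.0, -0.3, -1.0], "rot": [-0.041, 0.04, 0.102], "hand": 0},{"linear": [-0.9, -0.4, -0.9], "rot": [-0.041, 0.038, 0.102], "hand": 0},{"linear": [-0.7, -0.6, -0.7], "rot": [-0.041, 0.036, 0.104], "hand": 0},{"linear": [-0.5, -0.7, -0.5], "rot": [-0.041, 0.036, 0.104], "hand": 0}
```

move_arm(targets=[{"linear": [-1.5, 1.1, -2.3], "rot": [-0.043, 0.053, 0.103], "hand": 0}, {"linear": [-1.5, 0.9, -2.0], "rot": [-0.043, 0.051, 0.104], "hand": 0}, {"linear": [-1.6, 0.6, -1.9], "rot": [-0.043, 0.048, 0.105], "hand": 0}, {"linear": [-1.4, 0.3, -1.5], "rot": [-0.041, 0.044, 0.099], "hand": 0}, {"linear": [-1.3, 0.1, -1.3], "rot": [-0.041, 0.042, 0.1], "hand": 0}, {"linear": [-1.3, -0.1, -1.2], "rot": [-0.04, 0.041, 0.102], "hand": 0}, {"linear": [-1.0, -0.3, -1.0], "rot": [-0.041, 0.04, 0.102], "hand": 0}, {"linear": [-0.9, -0.4, -0.9], "rot": [-0.041, 0.038, 0.102], "hand": 0}, {"linear": [-0.7, -0.6, -0.7], "rot": [-0.041, 0.036, 0.104], "hand": 0}, {"linear": [-0.5, -0.7, -0.5], "rot": [-0.041, 0.036, 0.104], "hand": 0}])

```text
clock: 8.05
tool_pos: [0.3014, -0.0823, 0.193]
orientation: [0.519, -0.034, 0.854, 0.0]
contact_force: [-0.1, -0.5, -1.2]
gripper_width: 0.0004
```

```bash
python3 rows.py 3
```

```text
j [ 0.019  0.161 -0.027  2.098  0.059  1.362  0.014]
end frac 0.5 [ 0.39  -0.112  0.189]
{"linear": [-0.2, -0.7, -0.5], "rot": [-0.041, 0.034, 0.108], "hand": 0},{"linear": [0.1, -0.7, -0.3], "rot": [-0.041, 0.033, 0.108], "hand": 0},{"linear": [0.3, -0.7, -0.2], "rot": [-0.041, 0.031, 0.108], "hand": 0},{"linear": [0.5, -0.7, -0.1], "rot": [-0.041, 0.03, 0.109], "hand": 0},{"linear": [0.9, -0.5, -0.1], "rot": [-0.042, 0.029, 0.11], "hand": 0},{"linear": [1.1, -0.4, 0.1], "rot": [-0.042, 0.027, 0.11], "hand": 0},{"linear": [1.3, -0.2, 0.1], "rot": [-0.042, 0.026, 0.11], "hand": 0},{"linear": [1.5, 0.1, 0.2], "rot": [-0.043, 0.024, 0.11], "hand": 0},{"linear": [1.6, 0.2, 0.2], "rot": [-0.043, 0.023, 0.111], "hand": 0},{"linear": [1.8, 0.6, 0.2], "rot": [-0.043, 0.022, 0.111], "hand": 0}
```

Tracking the model well; I'll carry on.

move_arm(targets=[{"linear": [-0.2, -0.7, -0.5], "rot": [-0.041, 0.034, 0.108], "hand": 0}, {"linear": [0.1, -0.7, -0.3], "rot": [-0.041, 0.033, 0.108], "hand": 0}, {"linear": [0.3, -0.7, -0.2], "rot": [-0.041, 0.031, 0.108], "hand": 0}, {"linear": [0.5, -0.7, -0.1], "rot": [-0.041, 0.03, 0.109], "hand": 0}, {"linear": [0.9, -0.5, -0.1], "rot": [-0.042, 0.029, 0.11], "hand": 0}, {"linear": [1.1, -0.4, 0.1], "rot": [-0.042, 0.027, 0.11], "hand": 0}, {"linear": [1.3, -0.2, 0.1], "rot": [-0.042, 0.026, 0.11], "hand": 0}, {"linear": [1.5, 0.1, 0.2], "rot": [-0.043, 0.024, 0.11], "hand": 0}, {"linear": [1.6, 0.2, 0.2], "rot": [-0.043, 0.023, 0.111], "hand": 0}, {"linear": [1.8, 0.6, 0.2], "rot": [-0.043, 0.022, 0.111], "hand": 0}])

```text
clock: 9.05
tool_pos: [0.3914, -0.1118, 0.1893]
orientation: [0.308, -0.571, 0.755, 0.097]
contact_force: [0.1, -0.1, -1.0]
gripper_width: 0.0002
```

```bash
python3 rows.py 3
```

```text
j [-0.318  0.369 -0.235  2.154  0.718  1.469  0.151]
end frac 1.0 [0.555 0.123 0.2  ]
{"linear": [2.0, 0.9, 0.2], "rot": [-0.042, 0.019, 0.114], "hand": 0},{"linear": [2.0, 1.3, 0.1], "rot": [-0.042, 0.017, 0.114], "hand": 0},{"linear": [2.1, 1.6, 0.2], "rot": [-0.043, 0.016, 0.114], "hand": 0},{"linear": [2.0, 2.0, 0.2], "rot": [-0.043, 0.014, 0.115], "hand": 0},{"linear": [1.9, 2.3, 0.2], "rot": [-0.043, 0.012, 0.114], "hand": 0},{"linear": [1.8, 2.6, 0.1], "rot": [-0.044, 0.011, 0.115], "hand": 0},{"linear": [1.5, 3.0, 0.1], "rot": [-0.044, 0.009, 0.115], "hand": 0},{"linear": [1.4, 3.3, 0.0], "rot": [-0.044, 0.007, 0.115], "hand": 0},{"linear": [1.1, 3.6, 0.0], "rot": [-0.044, 0.005, 0.116], "hand": 0},{"linear": [0.6, 2.9, -0.0], "rot": [-0.033, 0.002, 0.087], "hand": 0}
```

move_arm(targets=[{"linear": [2.0, 0.9, 0.2], "rot": [-0.042, 0.019, 0.114], "hand": 0}, {"linear": [2.0, 1.3, 0.1], "rot": [-0.042, 0.017, 0.114], "hand": 0}, {"linear": [2.1, 1.6, 0.2], "rot": [-0.043, 0.016, 0.114], "hand": 0}, {"linear": [2.0, 2.0, 0.2], "rot": [-0.043, 0.014, 0.115], "hand": 0}, {"linear": [1.9, 2.3, 0.2], "rot": [-0.043, 0.012, 0.114], "hand": 0}, {"linear": [1.8, 2.6, 0.1], "rot": [-0.044, 0.011, 0.115], "hand": 0}, {"linear": [1.5, 3.0, 0.1], "rot": [-0.044, 0.009, 0.115], "hand": 0}, {"linear": [1.4, 3.3, 0.0], "rot": [-0.044, 0.007, 0.115], "hand": 0}, {"linear": [1.1, 3.6, 0.0], "rot": [-0.044, 0.005, 0.116], "hand": 0}, {"linear": [0.6, 2.9, 0.0], "rot": [-0.033, 0.002, 0.087], "hand": 0}])

```text
clock: 10.05
tool_pos: [0.5548, 0.1251, 0.1998]
orientation: [-0.046, 0.925, -0.36, -0.116]
contact_force: [0.7, -0.3, -0.5]
gripper_width: 0.0003
```

```bash
python3 rows.py 2; python3 - <<'E'
from h import *
s=bot.observe();print(s["tool_pos"],s["contact_force"])
p=bot.read_camera("scene");save(p,"s7");print(proj(p,s["tool_pos"]))
p=bot.read_camera("wrist");save(p,"w7")
E
```

```text
j [-0.703  0.585 -0.389  2.213  1.371  1.603  0.329]
end frac 1.0 [0.585 0.119 0.105]
{"linear": [1.2, -0.1, -3.8], "rot": [0.003, 0.003, -0.002], "hand": 0},{"linear": [1.2, -0.3, -3.8], "rot": [-0.001, -0.001, -0.0], "hand": 0},{"linear": [0.6, -0.2, -1.9], "rot": [-0.003, -0.002, 0.001], "hand": 0}
[0.55479896 0.1251036  0.19975055] [ 0.67315609 -0.33425956 -0.47539142]
[[244.66760283 241.22241519]]
```

View pics/s7.png

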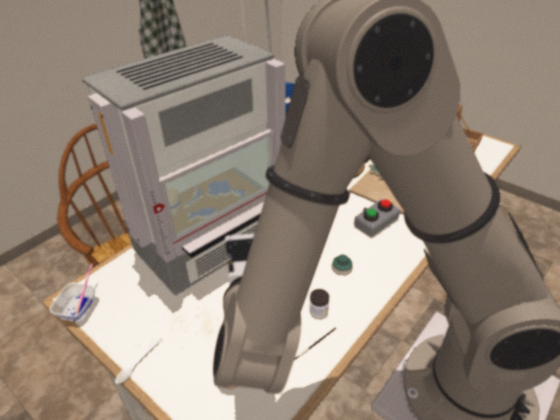

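View pics/w7.png

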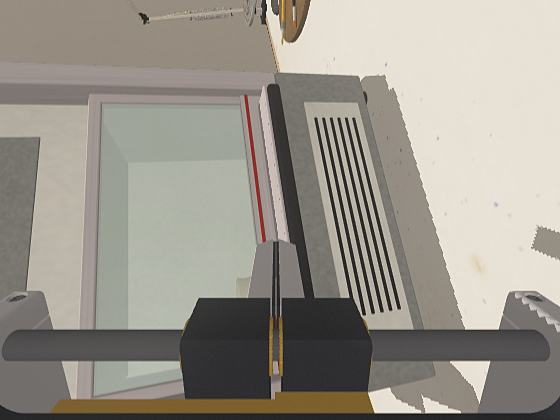

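move_arm(targets=[{"linear": [1.2, -0.1, -3.8], "rot": [0, 0, 0], "hand": 0}, {"linear": [1.2, -0.3, -3.8], "rot": [0, 0, 0], "hand": 0}, {"linear": [0.6, -0.2, -1.9], "rot": [0, 0, 0], "hand": 0}, {"linear": [0, 0, 0], "rot": [0, 0, 0], "hand": 0}])

```text
clock: 10.55
tool_pos: [0.5845, 0.115, 0.1032]
orientation: [-0.046, 0.923, -0.364, -0.117]
contact_force: [0.6, -0.4, 0.6]
gripper_width: 0.0005
```

```bash
python3 - <<'E'
from h import *
from ik import n,t
np.set_printoptions(precision=4,suppress=True)
s=bot.observe();T=s["tool_pos"];print(T,s["contact_force"],"n,t of tcp",n@T,t@T)
p=bot.read_camera("wrist");save(p,"w8")
nt=lambda X:np.array([n@X,t@X,X[2]])
for r,c in ((245,265),(245,285),(250,265),(250,285),(256,275)): print(r,c,nt(w(p,(r,c))))
for l in ("lip_edge","sash_line","lip_grip","mark_tip"):
    for o in bot.landmark_of(p,l)[:2]:
        r,c=np.clip(o["position"],0,[419,559]); print(l,o["conf"],(r,c),w(p,(r,c)),nt(w(p,(r,c))))
# points on lip/plinth along some rows
for r in (120,160,200):
    print(r,[ (c,nt(w(p,(r,c))).round(3).tolist()) for c in range(200,380,12)])
E
```

```text
[0.5845 0.115  0.1032] [ 0.5752 -0.4257  0.5521] n,t of tcp 0.5621084956060879 0.1971867965952492
245 265 [0.5493 0.1944 0.1118]
245 285 [0.5474 0.1961 0.0997]
250 265 [0.5444 0.1983 0.1132]
250 285 [0.5412 0.2001 0.1018]
256 275 [0.5395 0.2033 0.1088]
lip_edge 0.94 (np.float64(211.6), np.float64(205.8)) [0.6391 0.0551 0.145 ] [0.6247 0.1457 0.145 ]
lip_grip 0.84 (np.float64(225.8), np.float64(205.9)) [0.6387 0.0687 0.1458] [0.6224 0.1591 0.1458]
120 [(200, [0.753, -0.037, 0.142]), (212, [0.659, 0.029, 0.13]), (224, [0.659, 0.028, 0.117]), (236, [0.66, 0.028, 0.104]), (248, [0.656, 0.031, 0.091]), (260, [0.657, 0.03, 0.077]), (272, [0.656, 0.03, 0.063]), (284, [0.655, 0.031, 0.049]), (296, [0.657, 0.03, 0.033]), (308, [0.659, 0.029, 0.017]), (320, [0.665, 0.025, -0.001]), (332, [0.635, 0.045, -0.0]), (344, [0.611, 0.062, -0.0]), (356, [0.591, 0.075, -0.001]), (368, [0.573, 0.088, -0.0])]
160 [(200, [0.623, 0.096, 0.147]), (212, [0.661, 0.077, 0.134]), (224, [0.659, 0.078, 0.122]), (236, [0.659, 0.079, 0.109]), (248, [0.656, 0.081, 0.096]), (260, [0.657, 0.081, 0.083]), (272, [0.655, 0.082, 0.07]), (284, [0.658, 0.081, 0.056]), (296, [0.656, 0.083, 0.042]), (308, [0.657, 0.083, 0.028]), (320, [0.659, 0.082, 0.012]), (332, [0.656, 0.085, -0.0]), (344, [0.629, 0.098, -0.0]), (356, [0.607, 0.11, -0.0]), (368, [0.588, 0.12, -0.0])]
200 [(200, [0.623, 0.135, 0.149]), (212, [0.66, 0.123, 0.138]), (224, [0.66, 0.123, 0.126]), (236, [0.66, 0.124, 0.113]), (248, [0.656, 0.127, 0.102]), (260, [0.658, 0.127, 0.089]), (272, [0.657, 0.128, 0.076]), (284, [0.657, 0.129, 0.063]), (296, [0.655, 0.13, 0.051]), (308, [0.655, 0.131, 0.038]), (320, [0.661, 0.13, 0.021]), (332, [0.677, 0.126, -0.001]), (344, [0.65, 0.136, -0.001]), (356, [0.625, 0.145, -0.001]), (368, [0.605, 0.152, -0.001])]
```

View pics/w8.png

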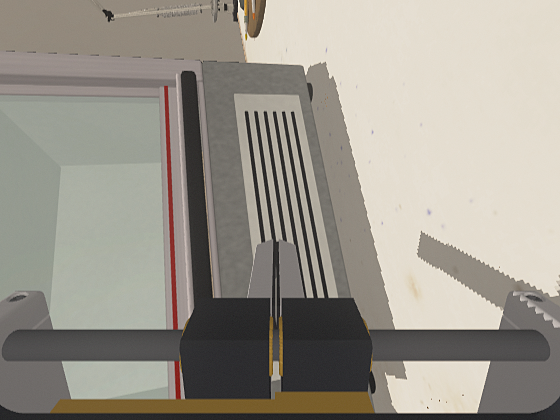

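move_arm(targets=[{"linear": [1.9, -0.3, 0], "rot": [0, 0, 0], "hand": 0}, {"linear": [2.4, -0.3, 0], "rot": [0, 0, 0], "hand": 0}, {"linear": [2.0, -0.3, 0], "rot": [0, 0, 0], "hand": 0}, {"linear": [1.4, -0.2, 0], "rot": [0, 0, 0], "hand": 0}, {"linear": [0, 0, 0], "rot": [0, 0, 0], "hand": 0}])

```text
clock: 11.3
tool_pos: [0.663, 0.1048, 0.1061]
orientation: [-0.047, 0.923, -0.363, -0.115]
contact_force: [-1.0, -0.1, 0.7]
gripper_width: 0.0007
```

```bash
cat > st.py <<'E'
from h import *
import sys
from ik import n,t
np.set_printoptions(precision=4,suppress=True)
s=bot.observe();T=s["tool_pos"];print(s["clock"],T,s["contact_force"],"n,t of tcp",n@T,t@T)
p=bot.read_camera("wrist");save(p,"w"+sys.argv[1]);nt=lambda X:np.array([n@X,t@X,X[2]])
f=p["frame"].astype(int)
for r in (100,120,140,160,180,200):
    m=np.where((f[r,:,0]>1.7*f[r,:,1])&(f[r,:,0]>80))[0]
    if len(m): c=np.median(m);print("line",r,c,nt(w(p,(r,c))))
p=bot.read_camera("scene");save(p,"s"+sys.argv[1])
E
python3 st.py 9
```

```text
11.3 [0.663  0.1048 0.1061] [-1.011  -0.0514  0.7475] n,t of tcp 0.6413203250686066 0.1982567996794413
line 100 159.0 [0.6678 0.0588 0.1785]
line 120 160.0 [0.6677 0.0781 0.1782]
line 140 160.5 [0.668  0.0962 0.1785]
line 160 161.5 [0.6684 0.1136 0.1783]
line 180 162.0 [0.6659 0.1315 0.1781]
line 200 162.5 [0.6681 0.1466 0.1786]
```

View pics/w9.png

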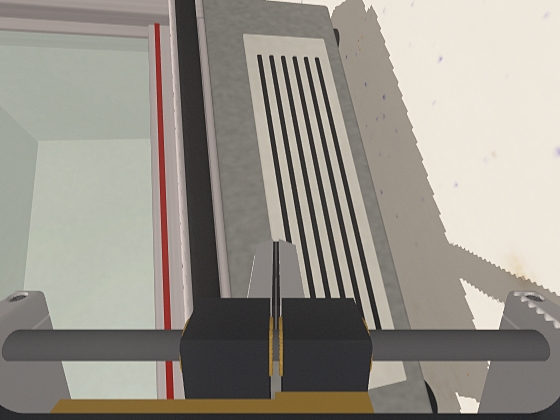

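```bash
python3 - <<'E'
from h import *
from ik import n,t
p=bot.read_camera("wrist");nt=lambda X:np.array([n@X,t@X,X[2]]).round(3)
for r,c in ((303,190),(315,195),(303,230),(303,360),(260,255),(270,250),(330,100),(345,30),(290,250)): print(r,c,nt(w(p,(r,c))))
E
```

```text
303 190 [0.628 0.224 0.16 ]
315 195 [0.538 0.23  0.154]
303 230 [0.538 0.228 0.144]
303 360 [0.658 0.24  0.044]
260 255 [0.612 0.207 0.124]
270 250 [0.66  0.207 0.12 ]
330 100 [0.547 0.23  0.18 ]
345 30 [0.546 0.231 0.197]
290 250 [0.588 0.223 0.131]
```

move_arm(targets=[{"linear": [0, 0, 0.4], "rot": [0, 0, 0], "hand": 0}, {"linear": [0, 0, 0.4], "rot": [0, 0, 0], "hand": 0}, {"linear": [0, 0, 0.3], "rot": [0, 0, 0], "hand": 0}, {"linear": [0, 0, 0.2], "rot": [0, 0, 0], "hand": 0}, {"linear": [0, 0, 0.2], "rot": [0, 0, 0], "hand": 0}, {"linear": [0, 0, 0.2], "rot": [0, 0, 0], "hand": 0}, {"linear": [0, 0, 0.2], "rot": [0, 0, 0], "hand": 0}, {"linear": [0, 0, 0.2], "rot": [0, 0, 0], "hand": 0}, {"linear": [0, 0, 0.2], "rot": [0, 0, 0], "hand": 0}, {"linear": [0, 0, 0.2], "rot": [0, 0, 0], "hand": 0}])

```text
clock: 12.45
tool_pos: [0.6615, 0.1059, 0.1302]
orientation: [-0.047, 0.924, -0.362, -0.116]
contact_force: [1.4, 0.0, -3.4]
gripper_width: 0.0004
```

```bash
python3 st.py 10
```

```text
12.45 [0.6615 0.1059 0.1302] [ 1.44    0.0229 -3.3584] n,t of tcp 0.6396440564252305 0.19921657595758538
line 100 184.5 [0.6668 0.0594 0.1824]
line 120 186.0 [0.6669 0.0789 0.1823]
line 140 187.0 [0.6667 0.0977 0.1825]
line 160 188.0 [0.6676 0.1151 0.1828]
line 180 189.5 [0.6683 0.132  0.1826]
line 200 191.0 [0.6672 0.1489 0.1825]
```

View pics/w10.png

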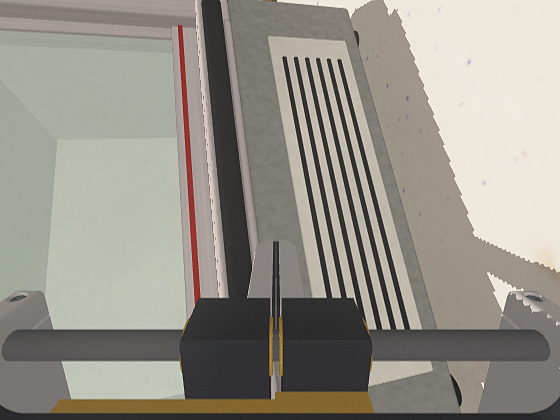

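move_arm(targets=[{"linear": [0, 0, 0.3], "rot": [0, 0, 0], "hand": 0}, {"linear": [0, 0, 0.3], "rot": [0, 0, 0], "hand": 0}, {"linear": [0, 0, 0.3], "rot": [0, 0, 0], "hand": 0}, {"linear": [0, 0, 0.3], "rot": [0, 0, 0], "hand": 0}, {"linear": [0, 0, 0.3], "rot": [0, 0, 0], "hand": 0}, {"linear": [0, 0, 0.3], "rot": [0, 0, 0], "hand": 0}, {"linear": [0, 0, 0.3], "rot": [0, 0, 0], "hand": 0}, {"linear": [0, 0, 0.3], "rot": [0, 0, 0], "hand": 0}, {"linear": [0, 0, 0.3], "rot": [0, 0, 0], "hand": 0}, {"linear": [0, 0, 0.3], "rot": [0, 0, 0], "hand": 0}])

```text
clock: 13.55
tool_pos: [0.6616, 0.1059, 0.1606]
orientation: [-0.047, 0.924, -0.362, -0.116]
contact_force: [0.7, 0.3, -5.1]
gripper_width: 0.0007
```

move_arm(targets=[{"linear": [0, 0, 0.3], "rot": [0, 0, 0], "hand": 0}, {"linear": [0, 0, 0.3], "rot": [0, 0, 0], "hand": 0}, {"linear": [0, 0, 0.3], "rot": [0, 0, 0], "hand": 0}, {"linear": [0, 0, 0.3], "rot": [0, 0, 0], "hand": 0}, {"linear": [0, 0, 0.3], "rot": [0, 0, 0], "hand": 0}, {"linear": [0, 0, 0.3], "rot": [0, 0, 0], "hand": 0}, {"linear": [0, 0, 0.3], "rot": [0, 0, 0], "hand": 0}, {"linear": [0, 0, 0.3], "rot": [0, 0, 0], "hand": 0}, {"linear": [0, 0, 0.3], "rot": [0, 0, 0], "hand": 0}, {"linear": [0, 0, 0.3], "rot": [0, 0, 0], "hand": 0}])

```text
clock: 14.55
tool_pos: [0.6616, 0.1059, 0.1906]
orientation: [-0.047, 0.924, -0.362, -0.116]
contact_force: [-1.0, -0.5, -4.4]
gripper_width: 0.0006
```

```bash
python3 st.py 11
```

```text
14.55 [0.6616 0.1059 0.1906] [-0.9516 -0.5021 -4.4268] n,t of tcp 0.6397235566515327 0.1992058680846886
line 100 184.5 [0.6668 0.0594 0.2429]
line 120 186.0 [0.667  0.0789 0.2428]
line 140 187.0 [0.6676 0.0972 0.243 ]
line 160 188.0 [0.6677 0.1151 0.2433]
line 180 189.5 [0.668  0.1322 0.2431]
line 200 191.0 [0.6679 0.1487 0.243 ]
```

View pics/s11.png

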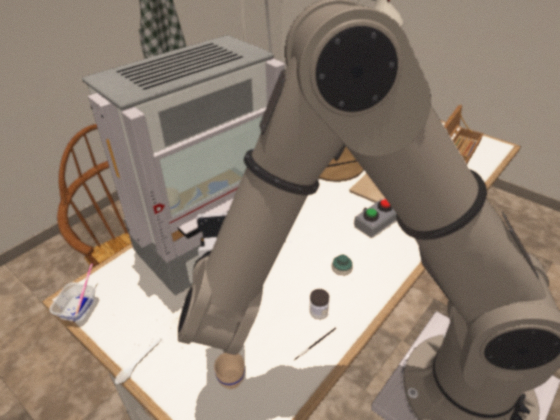

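move_arm(targets=[{"linear": [0, 0, 0.3], "rot": [0, 0, 0], "hand": 0}, {"linear": [0, 0, 0.3], "rot": [0, 0, 0], "hand": 0}, {"linear": [0, 0, 0.3], "rot": [0, 0, 0], "hand": 0}, {"linear": [0, 0, 0.3], "rot": [0, 0, 0], "hand": 0}, {"linear": [0, 0, 0.3], "rot": [0, 0, 0], "hand": 0}, {"linear": [0, 0, 0.3], "rot": [0, 0, 0], "hand": 0}, {"linear": [0, 0, 0.3], "rot": [0, 0, 0], "hand": 0}, {"linear": [0, 0, 0.3], "rot": [0, 0, 0], "hand": 0}, {"linear": [0, 0, 0.3], "rot": [0, 0, 0], "hand": 0}, {"linear": [0, 0, 0.3], "rot": [0, 0, 0], "hand": 0}])

```text
clock: 15.65
tool_pos: [0.6616, 0.1059, 0.2206]
orientation: [-0.047, 0.924, -0.362, -0.116]
contact_force: [-0.3, -0.4, -4.9]
gripper_width: 0.0003
```

move_arm(targets=[{"linear": [0, 0, 0.3], "rot": [0, 0, 0], "hand": 0}, {"linear": [0, 0, 0.3], "rot": [0, 0, 0], "hand": 0}, {"linear": [0, 0, 0.3], "rot": [0, 0, 0], "hand": 0}, {"linear": [0, 0, 0.3], "rot": [0, 0, 0], "hand": 0}, {"linear": [0, 0, 0.3], "rot": [0, 0, 0], "hand": 0}, {"linear": [0, 0, 0.3], "rot": [0, 0, 0], "hand": 0}, {"linear": [0, 0, 0.3], "rot": [0, 0, 0], "hand": 0}, {"linear": [0, 0, 0.2], "rot": [0, 0, 0], "hand": 0}, {"linear": [0, 0, 0.1], "rot": [0, 0, 0], "hand": 0}, {"linear": [0, 0, 0], "rot": [0, 0, 0], "hand": 0}])

```text
clock: 16.65
tool_pos: [0.6617, 0.1059, 0.2447]
orientation: [-0.047, 0.924, -0.362, -0.116]
contact_force: [-0.6, -0.4, -2.4]
gripper_width: 0.0003
```

```bash
python3 st.py 12; python3 - <<'E'
from h import *
a=cv2.imread("pics/s12.png")[185:250,140:220];cv2.imwrite("pics/s12c.png",cv2.resize(a,None,fx=9,fy=9,interpolation=cv2.INTER_CUBIC))
E
```

```text
16.65 [0.6617 0.1059 0.2447] [-0.6361 -0.4118 -2.3618] n,t of tcp 0.6398066983349617 0.1992365717250394
line 100 184.0 [0.6672 0.0592 0.2973]
line 120 185.5 [0.6674 0.0786 0.2972]
line 140 187.0 [0.6671 0.0975 0.297 ]
line 160 188.0 [0.667  0.1155 0.2972]
line 180 189.0 [0.6676 0.1324 0.2975]
line 200 190.5 [0.6682 0.1486 0.2974]
```

View pics/s12c.png

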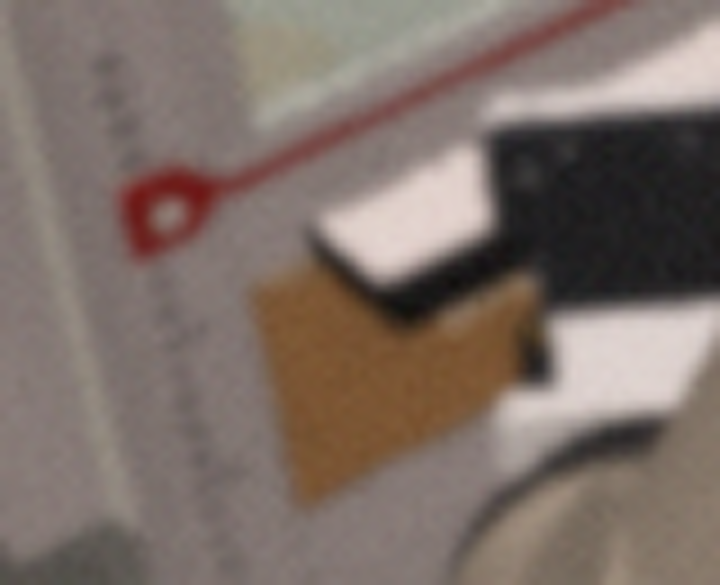

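```bash
python3 - <<'E'
from h import *
from ik import n,t
np.set_printoptions(precision=4,suppress=True)
p=bot.read_camera("scene");f=p["frame"].astype(float)
R=cv2.Rodrigues(np.array(p["rvec"]))[0];C=-R.T@np.array(p["tvec"]).ravel()
def pl(rc,d):
    dr=R.T@np.linalg.inv(p["K"])@np.array([rc[1],rc[0],1]); X=C+dr*(d-n@C)/(n@dr); return np.array([n@X,t@X,X[2]])
red=f[...,0]-(f[...,1]+f[...,2])/2
print("line points on plane .6675")
for c in (170,175,180,185,190,195,200):
    col=red[180:215,c].clip(20)-20; i=col.argmax();sl=slice(max(0,i-3),i+4)
    r=180+(col[sl]*np.arange(35)[sl]).sum()/col[sl].sum();print(c,round(r,2),pl((r,c),.6675))
for d in (.657,.6585,.660): print("tip",d,pl((204.7,164.6),d))
for o in bot.landmark_of(p,"mark_tip")[:1]+bot.landmark_of(p,"sash_line")[:1]: print(o["conf"],o["position"],pl(o["position"],.6585))
# mask of arrow
m=(red[195:222,148:172]>25);print(m.astype(int).sum(0),)
for k in range(27): print(195+k,''.join('#' if v else '.' for v in m[k]))
E
```

```text
line points on plane .6675
170 202.96 [0.6675 0.2972 0.2983]
175 200.49 [0.6675 0.2838 0.2984]
180 198.16 [0.6675 0.2703 0.298 ]
185 195.69 [0.6675 0.2565 0.2981]
190 193.08 [0.6675 0.2425 0.2985]
195 190.74 [0.6675 0.2284 0.2982]
200 188.33 [0.6675 0.2141 0.2981]
tip 0.657 [0.657  0.3155 0.3095]
tip 0.6585 [0.6585 0.3149 0.3083]
tip 0.66 [0.66   0.3142 0.307 ]
0.39 [208.2, 165.0] [0.6585 0.3158 0.2985]
0.93 [204.1, 165.0] [0.6585 0.3136 0.3093]
[ 0  0  0  0  3  7 10 11 12 11 10 10 10  9  8  6  4  4  3  4  9 10 10 11]
195 ........................
196 ........................
197 ........................
198 ........................
199 ........................
200 ........................
201 .......................#
202 .....................###
203 ........#######....#####
204 ......##################
205 .....#################..
206 ....################....
207 ....##############......
208 ....############........
209 .....#####.#####........
210 .....##########.........
211 .....#########..........
212 ......#######...........
213 ......#####.............
214 .......##...............
215 ......................##
216 ....................####
217 ....................####
218 ....................####
219 ....................####
220 ....................####
221 ....................####
```

```bash
python3 - <<'E'
from h import *
from ik import n,t
p=bot.read_camera("scene")
R=cv2.Rodrigues(np.array(p["rvec"]))[0];C=-R.T@np.array(p["tvec"]).ravel()
def pl(rc,d=.6585):
    dr=R.T@np.linalg.inv(p["K"])@np.array([rc[1],rc[0],1]); X=C+dr*(d-n@C)/(n@dr); return t@X,X[2]
f=cv2.cvtColor(cv2.imread("pics/scene0.png"),cv2.COLOR_BGR2RGB).astype(float)
red=f[...,0]-(f[...,1]+f[...,2])/2
pts=[];ws=[]
for r in range(195,222):
    for c in range(146,172):
        x=red[r,c]-12
        if x>0: pts.append(pl((r,c)));ws.append(min(x,60))
pts=np.array(pts);ws=np.array(ws);print("centroid",(pts*ws[:,None]).sum(0)/ws.sum())
h=np.histogram(pts[:,1],bins=np.arange(.29,.335,.002),weights=ws);print([(round(a,3),int(b)) for a,b in zip(h[1],h[0])])
for lo in np.arange(.31,.345,.003):
    m=(pts[:,0]>=lo)&(pts[:,0]<lo+.003)
    if m.sum(): print(round(lo,3),int(ws[m].sum()),((pts[m,1]*ws[m]).sum()/ws[m].sum()).round(4),pts[m,1].min().round(4),pts[m,1].max().round(4))
E
```

```text
centroid [0.33080182 0.30920732]
[(np.float64(0.29), 11), (np.float64(0.292), 45), (np.float64(0.294), 60), (np.float64(0.296), 207), (np.float64(0.298), 159), (np.float64(0.3), 387), (np.float64(0.302), 207), (np.float64(0.304), 406), (np.float64(0.306), 263), (np.float64(0.308), 427), (np.float64(0.31), 376), (np.float64(0.312), 395), (np.float64(0.314), 492), (np.float64(0.316), 251), (np.float64(0.318), 343), (np.float64(0.32), 128), (np.float64(0.322), 125), (np.float64(0.324), 42), (np.float64(0.326), 20), (np.float64(0.328), 17), (np.float64(0.33), 9), (np.float64(0.332), 7)]
0.31 31 0.2969 0.2565 0.3343
0.313 83 0.3063 0.258 0.3367
0.316 187 0.3068 0.2608 0.3379
0.319 317 0.3067 0.2623 0.3366
0.322 494 0.3073 0.2637 0.3327
0.325 538 0.3098 0.2665 0.3427
0.328 423 0.3105 0.2829 0.3439
0.331 383 0.3104 0.272 0.3426
0.334 514 0.3095 0.2829 0.3413
0.337 620 0.3105 0.2734 0.3261
0.34 474 0.3093 0.2775 0.3448
0.343 228 0.3102 0.2762 0.3485
```

move_arm(targets=[{"linear": [0, 0, 0.2], "rot": [0, 0, 0], "hand": 0}, {"linear": [0, 0, 0.2], "rot": [0, 0, 0], "hand": 0}, {"linear": [0, 0, 0.2], "rot": [0, 0, 0], "hand": 0}, {"linear": [0, 0, 0.2], "rot": [0, 0, 0], "hand": 0}, {"linear": [0, 0, 0.1], "rot": [0, 0, 0], "hand": 0}, {"linear": [0, 0, 0.1], "rot": [0, 0, 0], "hand": 0}, {"linear": [0, 0, 0], "rot": [0, 0, 0], "hand": 0}, {"linear": [0, 0, 0], "rot": [0, 0, 0], "hand": 0}])

```text
clock: 17.75
tool_pos: [0.6617, 0.1059, 0.2545]
orientation: [-0.047, 0.924, -0.362, -0.116]
contact_force: [-0.8, 0.2, -1.9]
gripper_width: 0.0005
```

```bash
python3 st.py 13
```

```text
17.75 [0.6617 0.1059 0.2545] [-0.8099  0.2139 -1.931 ] n,t of tcp 0.6397872156120568 0.1991951536586792
line 100 184.0 [0.6668 0.0595 0.3072]
line 120 185.5 [0.6672 0.0787 0.3071]
line 140 187.0 [0.6679 0.0971 0.307 ]
line 160 188.0 [0.6671 0.1155 0.3071]
line 180 189.0 [0.6672 0.1325 0.3074]
line 200 190.5 [0.6683 0.1486 0.3073]
```

move_arm(targets=[{"linear": [0, 0, 0], "rot": [0, 0, 0], "hand": 0}, {"linear": [0, 0, -0.1], "rot": [0, 0, 0], "hand": 0}, {"linear": [0, 0, -0.3], "rot": [0, 0, 0], "hand": 0}, {"linear": [0, 0, -0.8], "rot": [0, 0, 0], "hand": 0}, {"linear": [0, 0, -1.0], "rot": [0, 0, 0], "hand": 0}, {"linear": [-2.0, 0.3, 0], "rot": [0, 0, 0], "hand": 0}, {"linear": [-3.0, 0.4, 0], "rot": [0, 0, 0], "hand": 0}, {"linear": [-3.0, 0.4, 0], "rot": [0, 0, 0], "hand": 0}, {"linear": [-2.0, 0.3, 0], "rot": [0, 0, 0], "hand": 0}, {"linear": [0, 0, 0], "rot": [0, 0, 0], "hand": 0}])

```text
clock: 18.85
tool_pos: [0.5596, 0.1212, 0.232]
orientation: [-0.046, 0.924, -0.361, -0.116]
contact_force: [-0.1, -0.1, -0.4]
gripper_width: 0.0006
```

```bash
python3 st.py 14; python3 - <<'E'
from h import *
a=cv2.imread("pics/s14.png")[180:250,140:240];cv2.imwrite("pics/s14c.png",cv2.resize(a,None,fx=8,fy=8,interpolation=cv2.INTER_CUBIC))
E
```

```text
18.85 [0.5596 0.1212 0.232 ] [-0.1413 -0.1264 -0.4279] n,t of tcp 0.5365484510827638 0.19977577698574348
line 100 168.5 [ 0.6678 -0.0194  0.307 ]
line 120 169.5 [0.6671 0.0095 0.3068]
line 140 170.0 [0.6663 0.037  0.3072]
line 160 171.0 [0.6679 0.0621 0.3073]
line 180 172.0 [0.6673 0.0873 0.3071]
line 200 173.0 [0.6673 0.1111 0.3071]
```

View pics/s14.png

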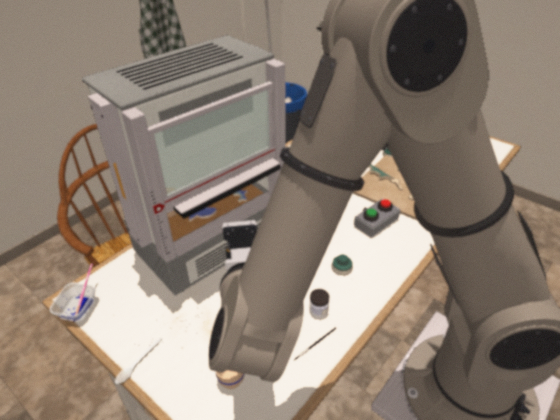

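View pics/s14c.png

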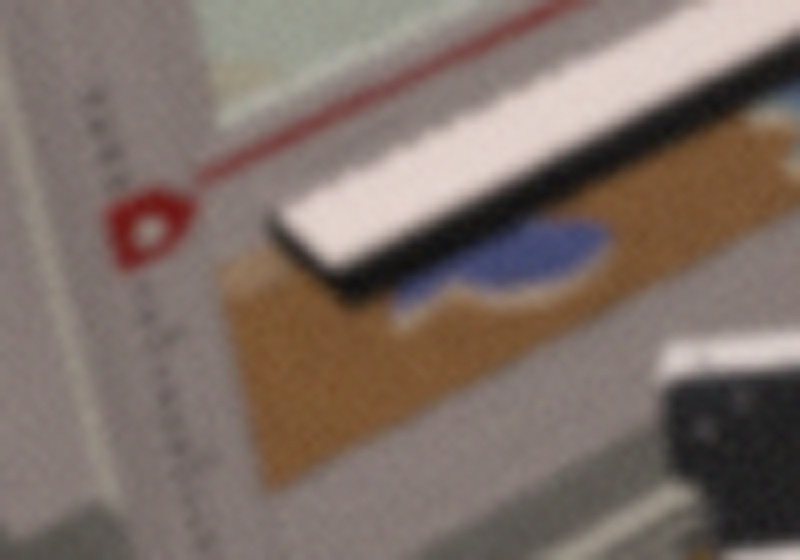

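The sash held after I withdrew, with the line at about 0.3077 m and the tip at about 0.3085 m. Handing in now.

```bash
python3 -c "
from workcell import bot
print(bot.hand_in())
s=bot.observe();print(s['clock'],s['contact_force'])"
```

```text
the job is handed in; nothing more can be done
None
the job is handed in; nothing more can be done
```

I pressed the green button, then pushed the sash up from beneath the rubber lip with closed fingers until its red line was level with the arrow. I then backed the fingers away and handed in at about 19 s of the 51 s allowed; the hand-in gave no verdict.

**Green button:** it went flush under about 12 N, well above the 4 N needed, while the sash was still shut. The red button was never touched. I did not measure the green button's height again after letting go.

**Sash height:** after withdrawal the line measured 307.1 mm in the wrist camera, or about 307.7 mm after correcting for its reading 0.6 mm low when the sash was shut. That matches the reading before withdrawal, so the sash stayed put. I put the arrow tip at about 308.5 ± 2 mm, inside the 8 mm tolerance. The last scene picture agrees once the 9 mm depth between post and rail is allowed for.

**Contact:** the push took about 2 to 5 N on the lip from beneath, and nothing was pinched. At hand-in the wrist force was near zero with the hand about 8 cm in front of the lip. The jar and timer look unmoved. The cup was in place mid-push, but the wrist partly hides it in the last picture.

**Disagreements:**
- **Fingertip offset:** the tips are stated to be 19 mm ahead of the TCP. Button contact and the wrist depth both put them at about the TCP, so I worked from that.
- **Arrow-tip detections:** single network detections of the arrow tip scattered by up to about 10 mm. I used the arrow's outline and centroid on the post plane instead.

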